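# Book in the used headspace vials by weight

### The job

Book the used headspace vials from the grey rack into the waste tub on the dial scale: first turn the scale's bezel until the needle, under the closed tub's weight, reads zero, then flip the extractor's toggle to on, and only then take the lid off the tub and lay it aside on the bench. Set every used vial from the rack gently down inside the tub, put the lid back on fully, and last flip the fan off again. The tub must never stand open with the fan off, it stays on the pan, and the septa jar and the timer are to be left alone.

Things in the scene. Friction and masses are not known exactly. Their poses are not given: they have to be found in the camera images.
- scale: Low grey dial scale, base 285 mm (its x) by 135 mm (its y) by 41 mm high, fixed to the bench; origin at the centre of its underside, its x axis along its length, away from the robot. On its far (+x) half is the round steel pan that carries the tub, on its near (-x) half the upright round dial head.
- pan_centre (a point): Centre of the pan's upper face, on the scale at x +72 mm, y 0; 56 mm above the bench when empty, sinking about 1 mm per 100 g. The pan is a 132 mm disc with a 4 mm lip. Keep clear of the tall computer screen behind it to the right (x beyond 0.70 m, y below -0.06 m) and of the tall chromatograph to the left (x beyond 0.47 m, y above 0.22 m).
- scale_bezel (a joint): Tare bezel: a round knurled steel ring 60 mm in diameter and 20 mm high, on top of the dial head (a 52 mm round column), 86 to 106 mm above the bench; it has a vertical axis and turns together with the white dial face and its zero mark. Value in rad, growing clockwise seen from above; at 0 the zero mark points along the scale's +x; free from -0.3 to 6.3 with a light even drag of about 0.04 N m, and it stays where it is left. Grip it across its diameter.
- bezel_grip (a point): Point on the bezel's axis at mid height of the ring, 96 mm above the bench (scale x -98 mm, y 0).
- zero_mark (a point): The zero of the dial: the bold black wedge on the dial face, this point 24 mm from the bezel's axis; turns with the bezel.
- scale_needle (a joint): Needle of the scale, under the bezel's ring. Value in rad clockwise seen from above; at 0 (empty pan) it points along the scale's +x; one full turn is 1000 g (0.0063 rad per g), the face has 50 graduations of 20 g. The needle is over the zero mark when its value equals the bezel's.
- needle_tip (a point): Tip of the needle, 24 mm from the bezel's axis.
- tub: White round open tub standing loose on the pan, 127 mm across its rim and 115 mm high, 3 mm wall, inner radius 57 to 59 mm, inner floor 4 mm up; origin at the centre of its underside. Its weight differs from day to day (0.18 to 0.31 kg).
- tub_lid: Loose round white lid of the tub, 133 mm in diameter, 45 mm high over all, 80 g: a tapered plug 8 mm deep (109 mm wide at its top, 98 mm at its foot) under a 5 mm plate, a black knob on top. Origin at the centre of the plug's underside; z along the knob. Fully on, its origin lies 107 mm above the tub's origin and the plate rests on the rim.
- lid_knob (a point): Point on the lid's knob, 34 mm above the lid's origin; the knob is an upright round grip about 23 mm in diameter, from 13 to 45 mm above the lid's origin.
- fan_switch: Aluminium switch box of the fume extractor, 94 mm (its x) by 64 mm (its y) by 44 mm high, fixed to the bench in front, right of the scale; origin at the centre of its underside. A bat toggle stands in the middle of its top.
- fan_toggle (a joint): Bat toggle of the fan, pivot 50 mm above the bench on the box's centre, bat 36 mm long and about 10 mm thick at its end, swinging along the box's x. Value in rad: -0.42 is off (bat leans to the box's -x, towards the robot), +0.42 is on (leans to +x, where the small white dot is). It snaps over its centre at 0 to either stop and takes about 3 N at its tip.
- toggle_tip (a point): Point near the end of the bat, 34 mm from its pivot along the bat.
- used_rack: Loose grey vial rack, 156 mm (its x) by 104 mm (its y) by 28 mm high, 0.4 kg, with six round pockets 27.5 mm wide and 22 mm deep, in three rows 53 mm apart along its x (at x -53, 0, +53 mm) and two 54 mm apart along its y (at y -27, +27 mm); origin at the centre of its underside. The used vials stand in some of its pockets.
- used_vial_1: Used headspace vial: clear glass with a white crimp cap, round, 23 mm in diameter and 77 mm tall, 30 g, standing in a pocket of the used_rack (a pocket's floor is 6 mm above the bench, so its cap ends 83 mm up); origin at the centre of its base, z towards its cap. From two to four of the five vials are there; an absent one reads None.
- used_vial_2: Used headspace vial: clear glass with a white crimp cap, round, 23 mm in diameter and 77 mm tall, 30 g, standing in a pocket of the used_rack (a pocket's floor is 6 mm above the bench, so its cap ends 83 mm up); origin at the centre of its base, z towards its cap. From two to four of the five vials are there; an absent one reads None.
- used_vial_3: Used headspace vial: clear glass with a white crimp cap, round, 23 mm in diameter and 77 mm tall, 30 g, standing in a pocket of the used_rack (a pocket's floor is 6 mm above the bench, so its cap ends 83 mm up); origin at the centre of its base, z towards its cap. From two to four of the five vials are there; an absent one reads None.
- used_vial_4: Used headspace vial: clear glass with a white crimp cap, round, 23 mm in diameter and 77 mm tall, 30 g, standing in a pocket of the used_rack (a pocket's floor is 6 mm above the bench, so its cap ends 83 mm up); origin at the centre of its base, z towards its cap. From two to four of the five vials are there; an absent one reads None.
- used_vial_5: Used headspace vial: clear glass with a white crimp cap, round, 23 mm in diameter and 77 mm tall, 30 g, standing in a pocket of the used_rack (a pocket's floor is 6 mm above the bench, so its cap ends 83 mm up); origin at the centre of its base, z towards its cap. From two to four of the five vials are there; an absent one reads None.
- septa_jar: Bystander: small white jar with a green lid, 39 mm in diameter, 47 mm high, near the left end of the work; not to be disturbed. Origin at the centre of its base.
- timer: Bystander: white timer lying flat, 62 x 70 x 19 mm, to the right of the rack; not to be disturbed. Origin at the centre of its underside.

How it is judged:
By the outcome, as a careful person would: the job done as asked, in the order asked, and still so for the second after the job is handed in, with the robot touching nothing.
Of used_vial_1, used_vial_2, used_vial_3, used_vial_4, used_vial_5 only 2 to 4 are there at a start; the rules pass over those that are not, and their reading is None.
At some moment in a run one of used_rack may be knocked a few centimetres aside while the robot is not near it.
It also fails if it takes over 210 s, if anything falls off the work surface, if the arm or the gripper's body presses on something with over 40 N, if the wrist force passes 120 N, or if a joint passes its speed limit or range.

### The arm

A 6-joint arm with a two-finger parallel gripper is mounted at the origin on a cart in front of the work surface, level with it; the furniture and walls round the work are solid. World frame = base frame: x ahead of the robot, y to its left, z up, the work surface at z = 0. Lengths are in m, angles in rad, forces in N, time in s.
With the tool pointing down it reaches from about 0.15 to 0.775 m from the base axis. Payload 6.1 kg.
Tool frame: the origin (TCP) lies midway between the tips of the shut fingers; the grasp point (between the pads) lies 19 mm behind it; z points along the fingers, y is the line along which they close (so a half turn about z gives the same grasp; the last joint's range is limited). The gripper opens to 85 mm and grips with 20 to 120 N. Pads are 22 mm wide; open, the fingers measure 114 mm over their backs; the gripper's body (76 mm by 85 mm) begins 54 mm behind the grasp point. The pads swing forward as they close: fully open they stand 13 mm farther back than shut.
Start: joints at [-1.102, 0.126, -0.04, 1.405, 0, 1.571], TCP at [0.237, -0.468, 0.231] pointing down, gripper open.
Joint ranges: [-2.72, 2.72], [-0.95, 1.95], [-1.27, 1.35], [-1.78, 2.02], [-1.46, 1.47], [-3.14, 3.14]. Speed limits (rad/s): [2.39, 2.39, 3.01, 3.14, 3.14, 3.14].

### API

Orientations are given as a unit quaternion [w, x, y, z].
In Python, from plant import sensors, eyes, job gives the robot as it stands. The module is installed in compiled form; this text tells all that it offers.
- The arm moves only by the shell command python3 -m jog 'ROWS' [OPENING] [FORCE]. ROWS is JSON, a list that holds one entry, the list of rows, each a list of 6 numbers: the shift along the tool's x, y, z normalised to -1 to 1, where 1 is 0.5 m, then the turn, a rotation vector about the tool's x, y, z normalised to -1 to 1, where 1 is 180 degrees. A call has 1 to 12 rows; each row is the pose to reach, as a shift and turn from the pose commanded when the call began, along the tool's axes at that moment, turning the shorter way round; what a row does not reach only later rows make up. A row lasts 1/8 s, in which the tool goes at most 62.5 mm and 10.7 degrees, less where a joint would pass 70% of its speed; a pose out of reach is approached as far as the arm can. A call with a number of a shift or a turn outside -1 to 1 is refused whole. A call with a gripper value outside its range is refused whole. OPENING is the opening, from -1 (shut) to 1 (fully open), set as the call begins (- or left out, the last holds). The fingers move at their own pace and stop on an object; FORCE is the grip in N (left out, the last holds). Time passes only in rows, so rows that repeat a pose let the fingers close. It gives the time, the measured TCP pose, the force, the opening and the grip force at its end, in the units of the state.
- sensors.sense(): the state, without advancing time (a new reading comes with each control period).
- eyes.get_image(name): name is "side" or "top"; returns the picture (420x560x3 uint8, red, green, blue); there is no depth.
- eyes.calibration(name): a dict with "intrinsics" (3x3 intrinsics, pixels), "k1" (the pictures are not rectified: a ray, as slopes to the right and down, at radius r is drawn at 1 + k1 r^2 times it, then the intrinsics apply), "R" (3x3) and "t" (3): a world point X has camera coordinates R X + t. Camera axes: x right, y down, z forward; pixel columns grow to the right and rows downward; lengths in m; the calibration is good to about 2 mm. A picture is of the moment at which its call begins. calibration takes no time and is no camera call.
- job.close_job(): hands the job in; it is judged then, once.
The state is a dict: "time_s": time; "qpos": joint angles; "dq": joint speeds; "joint_efforts": joint torques, N m; "tool_pos": TCP position; "eef_rot": TCP orientation; "force": force on the tool from outside, world axes, zero at the start; "ft_torque": the same for the moment, N m; "grip_width": finger opening in m; "grip_force": force on a finger pad.
Only numpy, scipy, OpenCV 4.12 (cv2) and the standard library are available. Lean on these libraries where they do the work, as an engineer would, in place of code of your own. Each camera call takes 0.05 s, during which the arm holds its last target. There are 200 camera calls.

## Working session

There is one attempt and no reset: what is moved stays moved. The work goes in short steps, Python scripts to look and compute and a shell command to move; the robot and the scene stay as the last step left them, time stands still between calls to the robot, and variables do not carry over. Pictures are saved under pics/ and viewed, at most 14 in all, crops included, and the job is handed in when it is done.

```bash
mkdir -p pics
cat > h.py <<'E'
import numpy as np, cv2
from plant import sensors, eyes, job
from scipy.spatial.transform import Rotation as Ro
def snap(name,fn,crop=None,s=1):
    im=eyes.get_image(name)[:,:,::-1]
    np.save('/tmp/'+name+'.npy',im)
    if crop: x0,y0,x1,y1=crop; im=im[y0:y1,x0:x1]
    if s!=1: im=cv2.resize(im,None,fx=s,fy=s,interpolation=cv2.INTER_CUBIC)
    cv2.imwrite('pics/'+fn,im)
def proj(name,X):
    c=eyes.calibration(name);p=np.asarray(c['R'])@np.asarray(X,float)+np.asarray(c['t'])
    u=p[:2]/p[2];u=u*(1+c['k1']*(u@u));K=np.asarray(c['intrinsics']);return K[:2,:2]@u+K[:2,2]
def unproj(name,px,z):
    c=eyes.calibration(name);K=np.asarray(c['intrinsics']);d=np.linalg.solve(K[:2,:2],np.array(px,float)-K[:2,2])
    u=d.copy()
    for _ in range(20):u=d/(1+c['k1']*(u@u))
    R=np.asarray(c['R']);t=np.asarray(c['t']);o=-R.T@t;r=R.T@np.r_[u,1];return o+r*(z-o[2])/r[2]
def go(p,yaw=None):
    """row numbers to bring TCP to p, tool down with tool y along yaw (deg, world)"""
    s=sensors.sense();R=Ro.from_quat(np.r_[s['eef_rot'][1:],s['eef_rot'][0]])
    d=R.inv().apply(np.array(p)-s['tool_pos'])/.5
    w=np.zeros(3)
    M=R.as_matrix()
    if yaw is None: yaw=np.degrees(np.arctan2(M[1,1],M[0,1]))
    best=None
    for a in (yaw,yaw+180):
        a=np.radians(a);y=np.array([np.cos(a),np.sin(a),0]);z=np.array([0,0,-1.]);T=np.c_[np.cross(y,z),y,z]
        v=(R.inv()*Ro.from_matrix(T)).as_rotvec()/np.pi
        if best is None or np.linalg.norm(v)<np.linalg.norm(best):best=v
    print('go',np.round(d,4),np.round(best,4))
def st():
    s=sensors.sense();R=Ro.from_quat(np.r_[s['eef_rot'][1:],s['eef_rot'][0]]).as_matrix()
    print(s['time_s'],'tcp',np.round(s['tool_pos'],4),'yaw y',np.round(np.degrees(np.arctan2(R[1,1],R[0,1])),1),'F',np.round(s['force'],1),'w',s['grip_width'],'q',np.round(s['qpos'],3))
E
python3 - <<'E'
from h import *
snap('side','s0.png');snap('top','t0.png');st()
for n in('side','top'):
    c=eyes.calibration(n);print(n,np.round(c['intrinsics'],1).tolist(),c['k1'],-np.array(c['R']).T@c['t'],np.round(c['R'],2).tolist())
E
```

```text
0.1 tcp [ 0.237  -0.468   0.2306] yaw y -63.1 F [-0.2  0.  -0.4] w 0.08535897981702609 q [-1.102  0.126 -0.041  1.405  0.     1.571]
side [[390.4, 0.0, 278.1], [0.0, 390.4, 211.1], [0.0, 0.0, 1.0]] 0.001699307965203816 [ 0.5014185  -1.03877295  0.66496315] [[1.0, -0.03, -0.02], [-0.03, -0.49, -0.87], [0.02, 0.87, -0.49]]
top [[380.7, 0.0, 284.8], [0.0, 380.7, 200.4], [0.0, 0.0, 1.0]] 0.01979206961530132 [ 0.43710754 -0.1273967   1.07815033] [[-0.02, -1.0, 0.01], [-0.99, 0.02, -0.11], [0.11, -0.01, -0.99]]
```

View pics/s0.png

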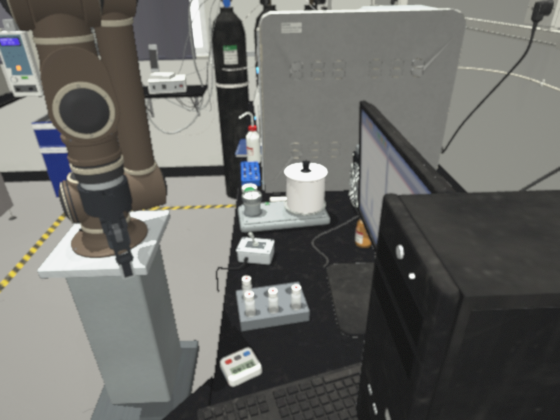

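View pics/t0.png

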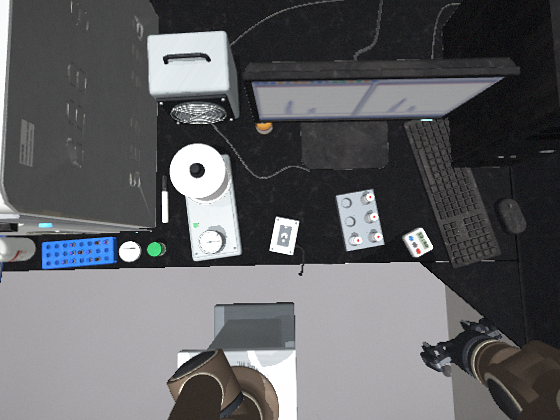

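The top view shows the tub at about (197,170), the dial at (211,241), the switch at (284,235), the rack at (360,218) with 4 vials, and the timer at (416,242). I'll zoom in on these.

Run:
```python
from h import *
im=np.load('/tmp/top.npy')
a=cv2.resize(im[210:275,180:310],None,fx=6,fy=6,interpolation=cv2.INTER_CUBIC)
b=cv2.resize(im[185:255,325:435],None,fx=6,fy=6,interpolation=cv2.INTER_CUBIC)
cv2.imwrite('pics/a1.png',a);cv2.imwrite('pics/b1.png',b)
```

```text
(no output)
```

View pics/a1.png

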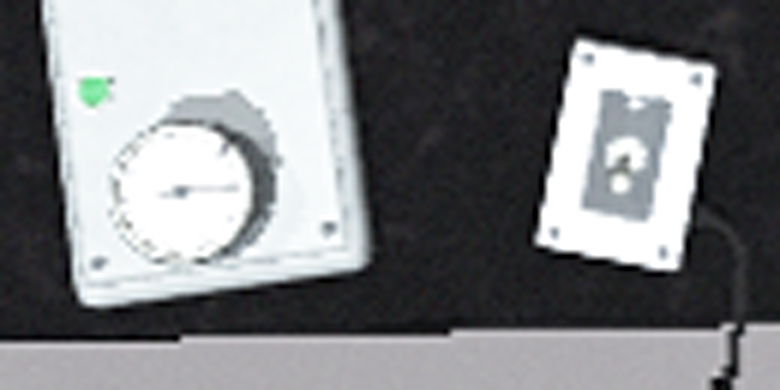

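View pics/b1.png

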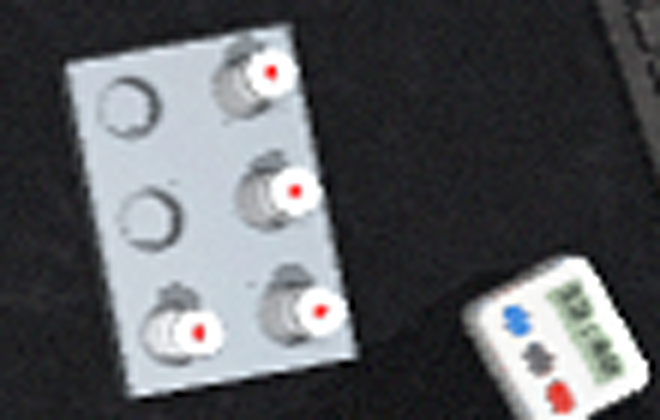

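Run:
```python
from h import *
A=lambda x,y:(180+x/6+(-.42),210+y/6-.42)
B=lambda x,y:(325+x/6-.42,185+y/6-.42)
P=lambda p,z,n='top':np.round(unproj(n,p,z)[:2],4)
bz=P(A(181,192),.106);print('bezel',bz)
print('lid edge ctr',P((199,172),.168),'knob',P((197,170),.205))
sw=[P(A(*q),.044) for q in((577,40),(717,68),(680,270),(537,243))];print('switch',np.mean(sw,0),sw)
print('tog',P(A(621,182),.08))
rk=[P(B(*q),.028) for q in((67,63),(290,25),(356,355),(132,397))];print('rack',np.mean(rk,0),rk)
for q in((271,72),(295,190),(320,311),(199,333)):print('vial',P(B(*q),.083))
print('tim',P(B(550,350),.019), 'scale edges',P(A(45,0),.041),P(A(80,300),.041),P(A(368,262),.041))
# rectified dial
c=bz;N=520;px=np.zeros((N,N,2),np.float32)
for i in range(N):
    for j in range(N):
        px[i,j]=proj('top',[c[0]+(260-i)*.00015,c[1]+(260-j)*.00015,.104])
im=np.load('/tmp/top.npy');cv2.imwrite('pics/d1.png',cv2.remap(im,px,None,cv2.INTER_CUBIC))
```

```text
bezel [0.4454 0.0541]
lid edge ctr [0.6128 0.0686] knob [0.6105 0.0653]
switch [ 0.458325 -0.135225] [array([ 0.5106, -0.1133]), array([ 0.4966, -0.1764]), array([ 0.4064, -0.1575]), array([ 0.4197, -0.0937])]
tog [ 0.4458 -0.1317]
rack [ 0.498425 -0.344925] [array([ 0.5673, -0.281 ]), array([ 0.583 , -0.3853]), array([ 0.4302, -0.4083]), array([ 0.4132, -0.3051])]
vial [ 0.5547 -0.3625]
vial [ 0.5026 -0.3706]
vial [ 0.4498 -0.3789]
vial [ 0.4414 -0.326 ]
tim [ 0.4306 -0.5001] scale edges [0.534  0.1279] [0.3989 0.1111] [ 0.4129 -0.0176]Traceback (most recent call last):
  File "<stdin>", line 16, in <module>
  File "h.py", line 11, in proj
    c=eyes.calibration(name);p=np.asarray(c['R'])@np.asarray(X,float)+np.asarray(c['t'])
ValueError: time passes only in moves, steps and waits
```

```bash
sed -i 's/^def proj/import functools\n_c={n:{k:np.array(v) for k,v in eyes.calibration(n).items()} for n in ("side","top")}\ndef proj/; s/c=eyes.calibration(name)/c=_c[name]/' h.py
cat >> h.py <<'E'
def rect(name,c,z,half,N,fn):
    """top-down rectified patch of plane z: up=+x, left=+y"""
    im=np.load('/tmp/'+name+'.npy');px=np.zeros((N,N,2),np.float32);s=2*half/N
    for i in range(N):
        for j in range(N): px[i,j]=proj(name,[c[0]+(N/2-i)*s,c[1]+(N/2-j)*s,z])
    cv2.imwrite('pics/'+fn,cv2.remap(im,px,None,cv2.INTER_CUBIC)); return s
E
python3 - <<'E'
from h import *
rect('top',(.4454,.0541),.104,.04,400,'d1.png');rect('side',(.4454,.0541),.104,.04,400,'d2.png')
a=np.hstack([cv2.imread('pics/d1.png'),cv2.imread('pics/d2.png')]);cv2.imwrite('pics/d3.png',a)
E
```

```text
(no output)
```

View pics/d3.png

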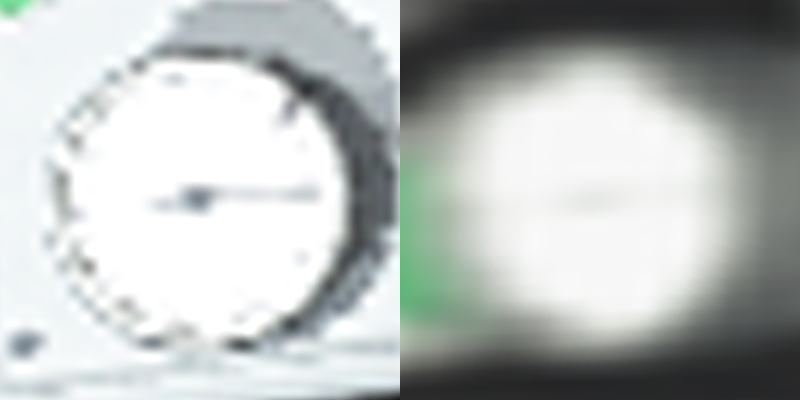

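The rectified dial shows the needle (320,191) about 85.6° and the zero wedge (292,103) about 44.7° clockwise of world +x. The bezel needs about +41°. I'll go above it now.

Run:
```python
from h import *
st();go((.4456,.0543,.231),27)
```

```text
0.1 tcp [ 0.237  -0.468   0.2306] yaw y -63.1 F [-0.2  0.  -0.4] w 0.08535897981702609 q [-1.102  0.126 -0.041  1.405  0.     1.571]
go [ 8.441e-01 -7.435e-01  3.000e-04] [-4.000e-04  4.000e-04  4.992e-01]
```

```bash
R='[0.844,-0.7435,0,0,0,-0.5]'; python3 -m jog '[[[0.844,-0.7435,0,0,0,-0.5],[0.844,-0.7435,0,0,0,-0.5],[0.844,-0.7435,0,0,0,-0.5],[0.844,-0.7435,0,0,0,-0.5],[0.844,-0.7435,0,0,0,-0.5],[0.844,-0.7435,0,0,0,-0.5],[0.844,-0.7435,0,0,0,-0.5],[0.844,-0.7435,0,0,0,-0.5],[0.844,-0.7435,0,0,0,-0.5],[0.844,-0.7435,0,0,0,-0.5],[0.844,-0.7435,0,0,0,-0.5],[0.844,-0.7435,0,0,0,-0.5]]]' 1
python3 - <<'E'
from h import *
st();go((.4456,.0543,.073),27)
E
```

```text
time_s: 1.6
tool_pos: [0.4453, 0.0528, 0.2313]
eef_rot: [-0.0, 0.524, 0.851, -0.0]
force: [1.1, -0.2, -0.4]
grip_width: 0.0852
grip_force: 0.0
1.6 tcp [0.4453 0.0528 0.2313] yaw y 26.7 F [ 1.1 -0.2 -0.4] w 0.08519879213175781 q [ 0.118 -0.019 -0.193  1.397 -0.     1.222]
go [0.0025 0.002  0.3166] [-0.0001  0.     -0.0015]
```

```bash
python3 -m jog '[[[0.0025,0.002,0.1,0,0,0],[0.0025,0.002,0.18,0,0,0],[0.0025,0.002,0.25,0,0,0],[0.0025,0.002,0.29,0,0,0],[0.0025,0.002,0.3166,0,0,0],[0.0025,0.002,0.3166,0,0,0],[0.0025,0.002,0.3166,0,0,0]]]' && python3 -m jog '[[[0,0,0,0,0,0],[0,0,0,0,0,0],[0,0,0,0,0,0],[0,0,0,0,0,0],[0,0,0,0,0,0],[0,0,0,0,0,0]]]' 0.3 20
```

```text
time_s: 2.48
tool_pos: [0.4466, 0.0553, 0.074]
eef_rot: [0.001, 0.524, 0.852, 0.0]
force: [0.0, -0.3, -0.4]
grip_width: 0.0851
grip_force: 0.0
time_s: 3.22
tool_pos: [0.4443, 0.0544, 0.0737]
eef_rot: [-0.0, 0.524, 0.852, -0.002]
force: [-8.4, -5.5, 10.4]
grip_width: 0.0594
grip_force: 20.8
```

```bash
python3 -m jog '[[[0,-0.003,0,0,0,0.05],[0,-0.003,0,0,0,0.1],[0,-0.003,0,0,0,0.15],[0,-0.003,0,0,0,0.2],[0,-0.003,0,0,0,0.228],[0,-0.003,0,0,0,0.228],[0,-0.003,0,0,0,0.228]]]' && python3 -m jog '[[[0,0,0,0,0,0],[0,0,0,0,0,0],[0,0,0,0,0,0],[0,0,-0.1,0,0,0],[0,0,-0.2,0,0,0],[-0.1,0.1,-0.3,0,0,0],[-0.2,0.2,-0.3,0,0,0],[-0.35,0.35,-0.3,0,0,0],[-0.35,0.35,-0.3,0,0,0]]]' 1
python3 - <<'E'
from h import *
st();snap('top','t2.png');rect('top',(.4454,.0541),.104,.04,560,'d4.png')
E
```

```text
time_s: 4.1
tool_pos: [0.4453, 0.0545, 0.0738]
eef_rot: [0.001, 0.789, 0.615, 0.0]
force: [0.6, -3.5, 6.8]
grip_width: 0.0594
grip_force: 21.4
time_s: 5.22
tool_pos: [0.5675, -0.151, 0.2229]
eef_rot: [0.0, 0.789, 0.615, 0.0]
force: [0.6, 0.4, 1.2]
grip_width: 0.0856
grip_force: 0.0
5.225 tcp [ 0.5675 -0.151   0.2229] yaw y -14.2 F [0.6 0.4 1.2] w 0.08562682510812301 q [-0.26   0.245  0.086  1.412  0.     1.558]
```

View pics/d4.png

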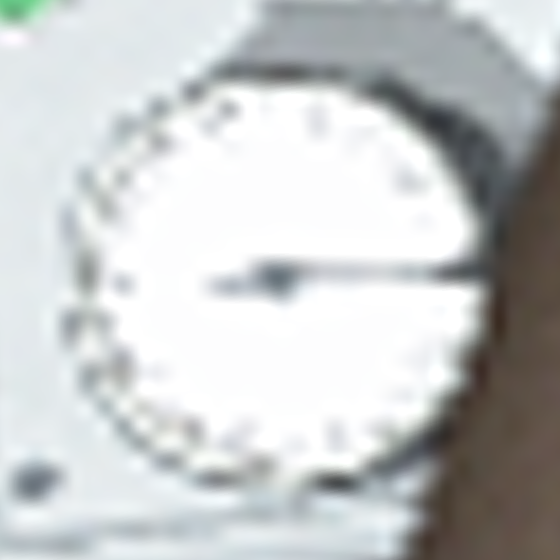

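Needle and wedge now nearly coincide, with the wedge at about (455,272). I'll back the arm off and measure the residual angle numerically.

```bash
python3 -m jog '[[[-0.15,0.1,0,0,0,0],[-0.3,0.2,0,0,0,0],[-0.3,0.2,0,0,0,0],[-0.3,0.2,0,0,0,0],[-0.3,0.2,0,0,0,0]]]'
cat > dial.py <<'E'
from h import *
from scipy.ndimage import map_coordinates
st()
im=np.mean([eyes.get_image('top')[:,:,::-1].astype(float) for _ in range(4)],0);np.save('/tmp/top.npy',im.astype(np.uint8))
g=im.mean(2)
# dial centre: hub centroid
c0=np.array([.4456,.0543])
def val(x,y,z=.104):
    p=proj('top',[x,y,z]);return map_coordinates(g,[[p[1]],[p[0]]],order=1)[0]
G=np.arange(-.005,.0051,.0005)
W=np.array([[max(0,225-val(c0[0]+a,c0[1]+b)) for b in G] for a in G]);W[W<40]=0
cx,cy=c0[0]+(W.sum(1)@G)/W.sum(),c0[1]+(W.sum(0)@G)/W.sum();print('hub',cx,cy)
for r in np.arange(.009,.030,.0015):
    th=np.radians(np.arange(60,116,1.0))
    v=np.array([255-val(cx+r*np.cos(t),cy-r*np.sin(t)) for t in th])
    v=v-np.median(v);k=np.argmax(v);s=slice(max(0,k-8),k+9);w=np.clip(v[s],0,None);print(round(r*1e3,1),round(v.max()),round(float(np.degrees(w@th[s]/w.sum())),1))
E
python3 dial.py; python3 -c "
from h import *
rect('top',(.4454,.0541),.104,.036,560,'d5.png')"
```

```text
time_s: 5.9
tool_pos: [0.6265, -0.3189, 0.2219]
eef_rot: [-0.001, 0.789, 0.614, -0.0]
force: [-0.1, 1.2, -0.5]
grip_width: 0.0851
grip_force: 0.0
5.9 tcp [ 0.6265 -0.3189  0.2219] yaw y -14.2 F [-0.1  1.2 -0.5] w 0.0851450257521247 q [-0.471  0.487  0.426  1.512  0.     1.347]
hub 0.4457849534135923 0.05451845923797716
9.0 30 84.2
10.5 34 85.2
12.0 35 86.0
13.5 34 86.7
15.0 39 87.0
16.5 49 87.5
18.0 74 87.8
19.5 89 88.0
21.0 96 88.2
22.5 118 88.4
24.0 140 88.4
25.5 154 87.7
27.0 141 87.4
28.5 98 87.1
```

View pics/d5.png

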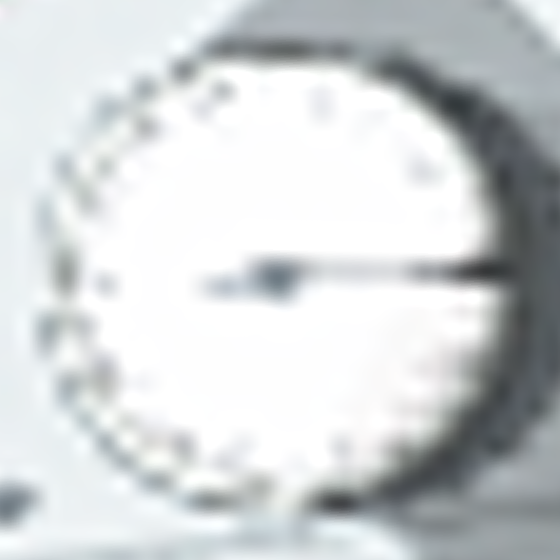

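```bash
cat > d0.py <<'E'
from h import *
from scipy.ndimage import map_coordinates
cx,cy=.4457,.0545
for nm in('t0','now'):
    g=(cv2.imread('pics/t0.png') if nm=='t0' else np.load('/tmp/top.npy')).astype(float).mean(2)
    def val(x,y,z=.104):
        p=proj('top',[x,y,z]);return map_coordinates(g,[[p[1]],[p[0]]],order=1)[0]
    for lo,hi in(((20,66),(70,106)) if nm=='t0' else ((70,106),)):
        o=[]
        for r in np.arange(.009,.0275,.0015):
            th=np.radians(np.arange(lo,hi,1.0))
            v=np.array([255-val(cx+r*np.cos(t),cy-r*np.sin(t)) for t in th])
            v=v-np.median(v);k=np.argmax(v);s=slice(max(0,k-10),k+11);w=np.clip(v[s],0,None);o.append((round(r*1e3,1),round(v.max()),round(float(np.degrees(w@th[s]/w.sum())),1)))
        print(nm,lo,*o)
E
python3 d0.py
```

```text
t0 20 (np.float64(9.0), 0, nan) (np.float64(10.5), 0, 21.0) (np.float64(12.0), 0, 31.5) (np.float64(13.5), 0, 40.0) (np.float64(15.0), 0, 34.0) (np.float64(16.5), 0, 21.0) (np.float64(18.0), 0, 50.1) (np.float64(19.5), 3, 49.4) (np.float64(21.0), 12, 46.9) (np.float64(22.5), 27, 46.3) (np.float64(24.0), 52, 47.4) (np.float64(25.5), 89, 45.9) (np.float64(27.0), 77, 44.6)
t0 70 (np.float64(9.0), 15, 83.7) (np.float64(10.5), 18, 84.8) (np.float64(12.0), 20, 85.6) (np.float64(13.5), 21, 86.2) (np.float64(15.0), 23, 86.7) (np.float64(16.5), 29, 87.1) (np.float64(18.0), 36, 87.5) (np.float64(19.5), 41, 87.3) (np.float64(21.0), 44, 87.0) (np.float64(22.5), 39, 86.9) (np.float64(24.0), 29, 86.8) (np.float64(25.5), 7, 86.5) (np.float64(27.0), 2, 91.6)
now 70 (np.float64(9.0), 19, 83.9) (np.float64(10.5), 23, 85.0) (np.float64(12.0), 25, 85.7) (np.float64(13.5), 29, 86.2) (np.float64(15.0), 37, 86.7) (np.float64(16.5), 51, 87.2) (np.float64(18.0), 72, 87.5) (np.float64(19.5), 87, 87.8) (np.float64(21.0), 99, 88.0) (np.float64(22.5), 121, 88.2) (np.float64(24.0), 137, 88.2) (np.float64(25.5), 148, 87.3) (np.float64(27.0), 135, 87.0)d0.py:13: RuntimeWarning: invalid value encountered in scalar divide
  v=v-np.median(v);k=np.argmax(v);s=slice(max(0,k-10),k+11);w=np.clip(v[s],0,None);o.append((round(r*1e3,1),round(v.max()),round(float(np.degrees(w@th[s]/w.sum())),1)))
```

The wedge matches the needle within about 1°. Next I flip the toggle.

Run:
```python
from h import *
go((.4143,-.1257,.15),-12.2)
```

```text
go [ 0.2693 -0.5056  0.1468] [ 0.0003  0.     -0.0105]
```

```bash
python3 -m jog '[[[0.09,-0.17,0,0,0,0],[0.18,-0.34,0,0,0,-0.01],[0.27,-0.5056,0.05,0,0,-0.01],[0.27,-0.5056,0.1468,0,0,-0.01],[0.27,-0.5056,0.1468,0,0,-0.01],[0.27,-0.5056,0.1468,0,0,-0.01],[0.27,-0.5056,0.1468,0,0,-0.01],[0.27,-0.5056,0.1468,0,0,-0.01]]]' -1 30
python3 - <<'E'
from h import *
st();go((.4143,-.1257,.072),-12.2)
p=proj('top',(.4143,-.1257,.05));print(p)
E
```

```text
time_s: 7.1
tool_pos: [0.4165, -0.127, 0.1508]
eef_rot: [0.001, 0.779, 0.627, 0.001]
force: [-0.0, 0.1, 0.3]
grip_width: -0.0001
grip_force: 0.0
7.1 tcp [ 0.4165 -0.127   0.1508] yaw y -12.4 F [-0.   0.1  0.3] w -0.00013426254110715497 q [-0.296 -0.033 -0.383  1.217 -0.     1.491]
go [ 0.0017 -0.0054  0.1577] [ 0.0011  0.0001 -0.001 ]
[281.01789998 251.91454438]
```

```bash
python3 -m jog '[[[0.001,-0.006,0.08,0,0,0],[0.001,-0.006,0.157,0,0,0],[0.001,-0.006,0.157,0,0,0],[0.001,-0.006,0.157,0,0,0]]]'; python3 -m jog '[[[0,0.02,0,0,0,0],[0,0.035,0,0,0,0],[0,0.045,0,0,0,0],[0,0.052,0,0,0,0],[0,0.052,0,0,0,0],[0,0.052,0,0,0,0]]]';python3 -c "
from h import *
st();snap('side','x.png',(200,200,320,290),6)"
```

```text
time_s: 7.6
tool_pos: [0.4133, -0.1259, 0.0723]
eef_rot: [0.001, 0.779, 0.627, 0.0]
force: [0.6, -0.0, 0.3]
grip_width: 0.0005
grip_force: 0.0
time_s: 8.35
tool_pos: [0.4374, -0.1309, 0.0707]
eef_rot: [-0.0, 0.779, 0.627, -0.0]
force: [-1.4, -0.1, -0.1]
grip_width: 0.0005
grip_force: 0.3
8.35 tcp [ 0.4374 -0.1309  0.0707] yaw y -12.4 F [-1.4 -0.1 -0.1] w 0.0004781959851132226 q [-0.291  0.051 -0.48   1.04  -0.     1.496]
```

View pics/x.png

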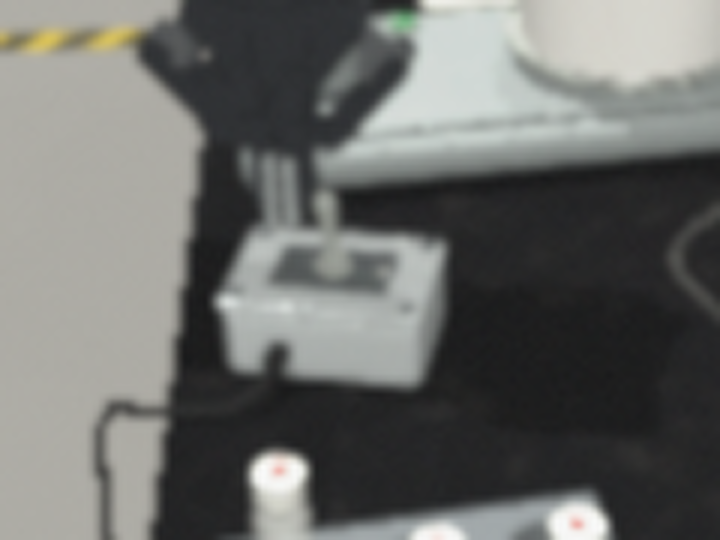

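The bat at (328,215) is being pushed and is nearly upright. I'll push a bit farther.

```bash
python3 -m jog '[[[0,0.008,0,0,0,0],[0,0.012,0,0,0,0],[0,0.014,0,0,0,0],[0,0.014,0,0,0,0]]]';python3 -c "
from h import *
st();snap('side','x2.png',(220,220,290,270),8)"
```

```text
time_s: 8.9
tool_pos: [0.4442, -0.1324, 0.0707]
eef_rot: [-0.0, 0.779, 0.627, 0.0]
force: [-0.7, 0.3, -0.4]
grip_width: -0.0001
grip_force: 0.0
8.9 tcp [ 0.4442 -0.1324  0.0707] yaw y -12.4 F [-0.7  0.3 -0.4] w -0.00010834466764564271 q [-0.29   0.064 -0.466  1.041  0.     1.497]
```

View pics/x2.png

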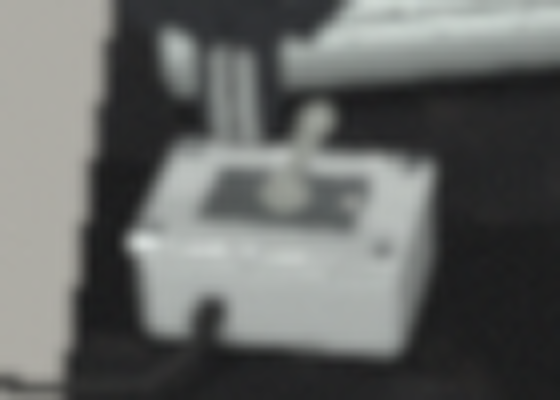

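Fan is on: the bat now leans to the dot side at (315,115). Next I locate the lid knob.

```bash
python3 -m jog '[[[0,-0.02,0,0,0,0],[0,-0.03,-0.1,0,0,0],[0,-0.03,-0.25,0,0,0],[0,-0.03,-0.35,0,0,0],[0,-0.03,-0.35,0,0,0]]]'
cat > knob.py <<'E'
from h import *
def knob():
    o=[]
    for n,c,r in(('top',(198,171),20),('side',(306,168),14)):
        g=eyes.get_image(n).astype(int).max(2);y,x=np.mgrid[:420,:560]
        m=(g<110)&((x-c[0])**2+(y-c[1])**2<r*r);nl,l,s,ce=cv2.connectedComponentsWithStats(m.astype(np.uint8));k=1+np.argmax(s[1:,4]);o.append(ce[k]);print(n,ce[k],s[k])
    return o
o=knob()
from scipy.optimize import least_squares
f=lambda X:np.r_[proj('top',X)-o[0],proj('side',X)-o[1]]
r=least_squares(f,[.61,.067,.19]);print('knob',r.x,np.round(r.fun,1))
g=eyes.get_image('top').min(2);m=(g>215).astype(np.uint8);m=cv2.morphologyEx(m,cv2.MORPH_OPEN,np.ones((15,15)));nl,l,s,ce=cv2.connectedComponentsWithStats(m);
for k in range(1,nl):
    if s[k,4]<6000: print(s[k],ce[k])
E
python3 knob.py
```

```text
time_s: 9.57
tool_pos: [0.4309, -0.1296, 0.2509]
eef_rot: [0.004, 0.779, 0.627, 0.002]
force: [-0.3, -0.5, -0.3]
grip_width: -0.0001
grip_force: 0.0
top [196.74719101 169.92134831] [190 163  15  15 178]
side [305.62962963 165.17283951] [302 159   9  13  81]
knob [0.61411792 0.06827511 0.19400058] [-0.  -0.5 -0.7  0.1]
[  0   0   9  38 317] [ 3.68454259 17.9873817 ]
[150  35  46  21 856] [171.91588785  44.37149533]
[188  63  37  25 833] [207.06962785  75.86914766]
[151  65  34  25 832] [167.234375    77.05769231]
[ 171  145   53   52 2018] [197.13131814 170.68582755]
[190 202  41  24 872] [210.70298165 213.54816514]
```

Run:
```python
from h import *
print('lidplate',unproj('top',(197.3,170.9),.173))
for p in((228,142),(245,165),(262,174),(285,166),(308,168)):print(p,np.round(unproj('top',p,0.003),3))
st();go((.613,.0675,.26),-12.2)
```

```text
lidplate [0.61459282 0.07158336 0.173     ]
(228, 142) [0.731 0.021 0.003]
(245, 165) [ 0.663 -0.027  0.003]
(262, 174) [ 0.635 -0.076  0.003]
(285, 166) [ 0.657 -0.142  0.003]
(308, 168) [ 0.65  -0.208  0.003]
9.725 tcp [ 0.4287 -0.129   0.2451] yaw y -12.4 F [ 0.2 -0.2 -0.1] w 3.365027098468631e-05 q [-0.292 -0.019 -0.163  1.427 -0.     1.495]
go [ 0.4629  0.2757 -0.03  ] [-0.0003 -0.     -0.001 ]
```

```bash
python3 -m jog '[[[0.1,0.06,-0.03,0,0,0],[0.2,0.12,-0.03,0,0,0],[0.3,0.18,-0.03,0,0,0],[0.4,0.24,-0.03,0,0,0],[0.4645,0.2795,-0.03,0,0,0],[0.4645,0.2795,-0.03,0,0,0],[0.4645,0.2795,-0.03,0,0,0],[0.4645,0.2795,-0.03,0,0,0]]]' 0.3 20
python3 - <<'E'
from h import *
st();go((.6138,.0692,.180))
E
```

```text
time_s: 10.72
tool_pos: [0.6148, 0.0668, 0.2607]
eef_rot: [-0.0, 0.78, 0.626, -0.0]
force: [-0.1, 0.3, -0.1]
grip_width: 0.0557
grip_force: 0.0
10.725 tcp [0.6148 0.0668 0.2607] yaw y -12.4 F [-0.1  0.3 -0.1] w 0.05574697646812404 q [ 0.108  0.313  0.26   1.518 -0.     1.896]
go [ 0.0044 -0.003   0.1615] [-0.0002  0.0001  0.    ]
```

```bash
python3 -m jog '[[[0.004,-0.003,0.06,0,0,0],[0.004,-0.003,0.12,0,0,0],[0.004,-0.003,0.16,0,0,0],[0.004,-0.003,0.16,0,0,0],[0.004,-0.003,0.16,0,0,0]]]' && python3 -m jog '[[[0,0,0,0,0,0],[0,0,0,0,0,0],[0,0,0,0,0,0],[0,0,0,0,0,0],[0,0,0,0,0,0],[0,0,0,0,0,0]]]' -1 25
```

```text
time_s: 11.35
tool_pos: [0.6148, 0.0695, 0.1822]
eef_rot: [0.0, 0.779, 0.626, 0.001]
force: [0.7, 0.2, -0.4]
grip_width: 0.0553
grip_force: 0.0
time_s: 12.1
tool_pos: [0.6149, 0.07, 0.1809]
eef_rot: [0.0, 0.779, 0.627, 0.0]
force: [0.5, -0.1, 0.6]
grip_width: 0.0219
grip_force: 25.9
```

```bash
python3 -m jog '[[[0,0,-0.02,0,0,0],[0,0,-0.06,0,0,0],[0,0,-0.12,0,0,0],[0,0,-0.17,0,0,0],[0,0,-0.17,0,0,0]]]'
python3 - <<'E'
from h import *
st();go((.585,-.15,.26));go((.585,-.15,.0225))
E
```

```text
time_s: 12.72
tool_pos: [0.6154, 0.0702, 0.2681]
eef_rot: [0.001, 0.779, 0.627, 0.002]
force: [1.0, 0.1, -1.7]
grip_width: 0.0221
grip_force: 25.8
12.725 tcp [0.6154 0.0702 0.2681] yaw y -12.4 F [ 1.   0.1 -1.7] w 0.0221404175463686 q [0.113 0.313 0.276 1.53  0.    1.9  ]
go [-0.4431  0.035   0.0157] [ 0.0011 -0.0004  0.    ]
go [-0.4438  0.0333  0.4907] [ 0.0011 -0.0004  0.    ]
```

```bash
python3 -m jog '[[[-0.08,0.006,0,0,0,0],[-0.18,0.014,0,0,0,0],[-0.28,0.022,0,0,0,0],[-0.38,0.03,0,0,0,0],[-0.4435,0.034,0.05,0,0,0],[-0.4435,0.034,0.15,0,0,0],[-0.4435,0.034,0.25,0,0,0],[-0.4435,0.034,0.35,0,0,0],[-0.4435,0.034,0.43,0,0,0],[-0.4435,0.034,0.46,0,0,0],[-0.4435,0.034,0.475,0,0,0],[-0.4435,0.034,0.48,0,0,0]]]'
python3 - <<'E'
from h import *
st();go((.585,-.15,.0215))
E
```

```text
time_s: 14.22
tool_pos: [0.5845, -0.1504, 0.0266]
eef_rot: [0.001, 0.779, 0.627, 0.0]
force: [0.3, -0.4, -0.5]
grip_width: 0.0218
grip_force: 25.8
14.225 tcp [ 0.5845 -0.1504  0.0266] yaw y -12.4 F [ 0.3 -0.4 -0.5] w 0.021825156112158003 q [-0.252  0.343 -0.22   1.006  0.     1.535]
go [0.001  0.0008 0.0102] [ 0.0005  0.     -0.    ]
```

```bash
python3 -m jog '[[[0,0,0.004,0,0,0],[0,0,0.009,0,0,0],[0,0,0.012,0,0,0],[0,0,0.012,0,0,0]]]' && python3 -m jog '[[[0,0,0,0,0,0],[0,0,0,0,0,0],[0,0,0,0,0,0],[0,0,0,0,0,0],[0,0,-0.05,0,0,0],[0,0,-0.15,0,0,0],[0,0,-0.27,0,0,0],[0,0,-0.39,0,0,0],[0,0,-0.39,0,0,0],[0,0,-0.39,0,0,0]]]' 0.3
python3 - <<'E'
from h import *
st();snap('top','t3.png')
im=cv2.imread('pics/t3.png');cv2.imwrite('pics/t3c.png',cv2.resize(im[120:275,160:440],None,fx=2.8,fy=2.8,interpolation=cv2.INTER_CUBIC))
E
```

```text
time_s: 14.72
tool_pos: [0.5845, -0.1504, 0.022]
eef_rot: [0.001, 0.779, 0.627, 0.001]
force: [-3.2, 0.1, 9.9]
grip_width: 0.0217
grip_force: 26.7
time_s: 15.98
tool_pos: [0.5837, -0.1502, 0.2145]
eef_rot: [-0.0, 0.779, 0.627, -0.0]
force: [-0.2, 0.3, -0.4]
grip_width: 0.0554
grip_force: 0.0
15.975 tcp [ 0.5837 -0.1502  0.2145] yaw y -12.4 F [-0.2  0.3 -0.4] w 0.05539132784466604 q [-0.252  0.275  0.108  1.403  0.     1.535]
```

View pics/t3c.png

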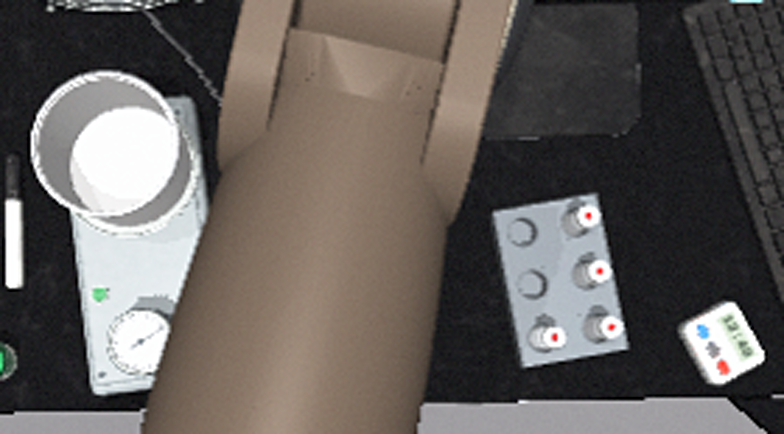

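The tub is open with the fan on, and the lid lies on the bench under the arm. The rack hasn't moved. I'll pick the vials, checking the red dots before each pick.

```bash
cat > v.py <<'E'
from h import *
import sys
im=eyes.get_image('top').astype(int);r,g,b=im[...,0],im[...,1],im[...,2]
m=((r-np.maximum(g,b))>50);m[:,:320]=0;m[:,435:]=0;m[:150]=0;m[262:]=0
nl,l,s,ce=cv2.connectedComponentsWithStats(m.astype(np.uint8),connectivity=8)
w=(r-np.maximum(g,b)).clip(0)
V=[]
for k in range(1,nl):
    x,y=ce[k].round().astype(int);W=w[y-3:y+4,x-3:x+4]*(w[y-3:y+4,x-3:x+4]>25);j=np.arange(-3,4)
    p=(x+(W.sum(0)@j)/W.sum(),y+(W.sum(1)@j)/W.sum());q=unproj('top',p,.083);V.append(q)
    print('vial',np.round(p,1),np.round(q[:2],4),s[k,4])
st()
yaw=float(sys.argv[1]) if len(sys.argv)>1 else None
for q in V: go((q[0],q[1],.20),yaw)
E
python3 v.py -12.4
```

```text
vial [369.7 196.6] [ 0.5546 -0.3624] 5
vial [373.8 216.4] [ 0.5022 -0.3708] 5
vial [378.  236.4] [ 0.4499 -0.379 ] 6
vial [357.6 240. ] [ 0.4416 -0.3257] 5
vial [417.9 250.8] [ 0.4106 -0.4807] 20
16.075 tcp [ 0.583  -0.1501  0.213 ] yaw y -12.4 F [ 0.7 -0.4 -0.4] w 0.055679715890396574 q [-0.252  0.276  0.106  1.403  0.     1.535]
go [-0.4271  0.0356  0.0258] [-0.0009 -0.      0.0001]
go [-0.4658 -0.0631  0.0261] [-0.0009 -0.      0.0001]
go [-0.5044 -0.1617  0.0264] [-0.0009 -0.      0.0001]
go [-0.4037 -0.2009  0.0265] [-0.0009 -0.      0.0001]
go [-0.7198 -0.1949  0.0265] [-0.0009 -0.      0.0001]
```

```bash
python3 -m jog '[[[-0.1,0.009,0.01,0,0,0],[-0.2,0.018,0.02,0,0,0],[-0.3,0.026,0.026,0,0,0],[-0.4,0.034,0.026,0,0,0],[-0.427,0.036,0.05,0,0,0],[-0.427,0.036,0.14,0,0,0],[-0.427,0.036,0.2,0,0,0],[-0.427,0.036,0.2,0,0,0],[-0.427,0.036,0.2,0,0,0]]]' 0.05 20
python3 - <<'E'
from h import *
st();go((.5548,-.3630,.056))
E
```

```text
time_s: 17.2
tool_pos: [0.5558, -0.3621, 0.1153]
eef_rot: [-0.0, 0.779, 0.627, 0.0]
force: [0.2, -0.1, 0.8]
grip_width: 0.0448
grip_force: 0.0
17.2 tcp [ 0.5558 -0.3621  0.1153] yaw y -12.3 F [ 0.2 -0.1  0.8] w 0.04481414673701355 q [-0.577  0.408  0.075  1.238  0.     1.209]
go [-0.0022 -0.0017  0.1187] [ 0. -0.  0.]
```

```bash
python3 -m jog '[[[-0.002,-0.002,0.06,0,0,0],[-0.002,-0.002,0.1,0,0,0],[-0.002,-0.002,0.1187,0,0,0],[-0.002,-0.002,0.1187,0,0,0],[-0.002,-0.002,0.1187,0,0,0]]]' && python3 -m jog '[[[0,0,0,0,0,0],[0,0,0,0,0,0],[0,0,0,0,0,0],[0,0,0,0,0,0],[0,0,0,0,0,0]]]' -1 20 && python3 -m jog '[[[0,0,-0.02,0,0,0],[0,0,-0.06,0,0,0],[0,0,-0.16,0,0,0],[0,0,-0.28,0,0,0],[0,0,-0.4,0,0,0],[0,0,-0.4,0,0,0],[0,0,-0.4,0,0,0]]]'
python3 - <<'E'
from h import *
st()
a=np.radians(-12.4);X=np.array([-np.sin(a),np.cos(a)]);c=np.array([.6149,.0700])
for s in(1,-1):
  p=c+s*.032*X;print(p)
  for z in(.256,.108):go((*p,z),-12.4)
E
```

```text
time_s: 17.82
tool_pos: [0.5551, -0.3638, 0.0569]
eef_rot: [0.001, 0.779, 0.627, 0.0]
force: [0.9, 0.6, 0.2]
grip_width: 0.0454
grip_force: 0.0
time_s: 18.45
tool_pos: [0.5548, -0.3637, 0.0564]
eef_rot: [0.001, 0.779, 0.627, 0.0]
force: [0.4, 1.2, 6.0]
grip_width: 0.0216
grip_force: 21.3
time_s: 19.32
tool_pos: [0.5543, -0.3634, 0.2552]
eef_rot: [-0.0, 0.779, 0.627, -0.0]
force: [-0.1, -0.1, -1.6]
grip_width: 0.0221
grip_force: 20.9
19.325 tcp [ 0.5543 -0.3634  0.2552] yaw y -12.4 F [-0.1 -0.1 -1.6] w 0.022114377590675124 q [-0.58   0.405  0.378  1.543 -0.     1.207]
[0.62177153 0.10125351]
go [ 0.9365 -0.0675 -0.0015] [-0.0001 -0.      0.0001]
go [ 0.9365 -0.0674  0.2945] [-0.0001 -0.      0.0001]
[0.60802847 0.03874649]
go [ 0.8085 -0.0675 -0.0015] [-0.0001 -0.      0.0001]
go [ 0.8085 -0.0674  0.2945] [-0.0001 -0.      0.0001]
```

```bash
python3 -m jog '[[[0.1,-0.007,-0.01,0,0,0],[0.22,-0.016,-0.01,0,0,0],[0.34,-0.024,-0.01,0,0,0],[0.46,-0.033,-0.01,0,0,0],[0.58,-0.042,-0.01,0,0,0],[0.7,-0.05,-0.01,0,0,0],[0.8,-0.058,-0.01,0,0,0],[0.88,-0.064,-0.01,0,0,0],[0.9365,-0.0675,0,0,0,0],[0.9365,-0.0675,0,0,0,0],[0.9365,-0.0675,0,0,0,0]]]' && python3 -m jog '[[[0,0,0.05,0,0,0],[0,0,0.12,0,0,0],[0,0,0.2,0,0,0],[0,0,0.25,0,0,0],[0,0,0.275,0,0,0],[0,0,0.285,0,0,0],[0,0,0.285,0,0,0],[0,0,0.285,0,0,0]]]'
```

```text
time_s: 20.7
tool_pos: [0.6212, 0.1008, 0.254]
eef_rot: [-0.001, 0.779, 0.627, -0.001]
force: [0.4, 0.7, 0.7]
grip_width: 0.0219
grip_force: 20.8
time_s: 21.7
tool_pos: [0.6222, 0.1012, 0.114]
eef_rot: [0.0, 0.779, 0.627, 0.001]
force: [0.1, -0.6, 0.1]
grip_width: 0.0222
grip_force: 20.9
```

```bash
python3 -m jog '[[[0,0,0.003,0,0,0],[0,0,0.006,0,0,0],[0,0,0.009,0,0,0],[0,0,0.011,0,0,0],[0,0,0.011,0,0,0],[0,0,0.011,0,0,0]]]'; python3 -c "
from h import *
f=[]
st();print(sensors.sense()['joint_efforts'])"
```

```text
time_s: 22.45
tool_pos: [0.6218, 0.1012, 0.1075]
eef_rot: [0.0, 0.779, 0.627, 0.0]
force: [-0.8, -1.6, 1.3]
grip_width: 0.0219
grip_force: 21.0
22.45 tcp [0.6218 0.1012 0.1075] yaw y -12.4 F [-0.8 -1.6  1.3] w 0.0219125982520746 q [ 0.161  0.348 -0.029  1.194  0.     1.948]
[ 6.72727972e-01 -5.58873868e+01  3.39997602e+01 -1.58042475e-01
  2.32567945e-01 -2.26835036e-03]
```

```bash
python3 -m jog '[[[0,0,0.002,0,0,0],[0,0,0.003,0,0,0],[0,0,0.003,0,0,0]]]' && python3 -m jog '[[[0,0,0,0,0,0],[0,0,0,0,0,0],[0,0,0,0,0,0],[0,0,-0.03,0,0,0],[0,0,-0.1,0,0,0],[0,0,-0.2,0,0,0],[0,0,-0.3,0,0,0],[0,0,-0.3,0,0,0]]]' -0.2 && python3 v.py -12.4
```

```text
time_s: 22.82
tool_pos: [0.6218, 0.1012, 0.106]
eef_rot: [0.0, 0.779, 0.627, 0.0]
force: [-0.9, -1.2, 2.6]
grip_width: 0.0219
grip_force: 21.1
time_s: 23.82
tool_pos: [0.6234, 0.1017, 0.2619]
eef_rot: [0.002, 0.779, 0.627, 0.004]
force: [0.3, -0.2, -0.4]
grip_width: 0.0341
grip_force: 0.0
vial [373.7 216.4] [ 0.5021 -0.3704] 4
vial [377.9 236.4] [ 0.4498 -0.379 ] 5
vial [357.6 240. ] [ 0.4416 -0.3257] 5
vial [417.9 250.8] [ 0.4107 -0.4805] 17
23.875 tcp [0.6228 0.1016 0.259 ] yaw y -12.4 F [-1.1  0.1 -1. ] w 0.03412635393311352 q [0.162 0.334 0.284 1.516 0.    1.948]
go [-0.9741 -0.034   0.1156] [ 0.0015 -0.0007  0.0002]
go [-1.0132 -0.1326  0.1151] [ 0.0015 -0.0007  0.0002]
go [-0.9127 -0.1715  0.1151] [ 0.0015 -0.0007  0.0002]
go [-1.2284 -0.1655  0.1144] [ 0.0015 -0.0007  0.0002]
```

```bash
python3 -m jog '[[[-0.1,-0.003,-0.01,0,0,0],[-0.22,-0.007,-0.01,0,0,0],[-0.34,-0.012,0,0,0,0],[-0.46,-0.016,0,0,0,0],[-0.58,-0.02,0,0,0,0],[-0.7,-0.025,0,0,0,0],[-0.82,-0.029,0,0,0,0],[-0.93,-0.033,0.05,0,0,0],[-0.975,-0.034,0.15,0,0,0],[-0.975,-0.034,0.25,0,0,0],[-0.975,-0.034,0.28,0,0,0],[-0.975,-0.034,0.28,0,0,0]]]' 0.05 20
python3 v.py -12.4 | grep vial
python3 - <<'E'
from h import *
st();go((.5021,-.3712,.056))
E
```

```text
time_s: 25.38
tool_pos: [0.5002, -0.3705, 0.1152]
eef_rot: [-0.001, 0.779, 0.627, -0.0]
force: [-0.4, 0.3, 0.8]
grip_width: 0.0449
grip_force: 0.0
vial [374.1 216.3] [ 0.5025 -0.3714] 6
vial [357.6 240. ] [ 0.4416 -0.3257] 5
25.425 tcp [ 0.5012 -0.3711  0.117 ] yaw y -12.3 F [-0.2 -1.1  0. ] w 0.04457327244416546 q [-0.637  0.332 -0.03   1.208  0.     1.149]
go [0.0003 0.0018 0.122 ] [ 0.0002  0.0001 -0.    ]
```

```bash
python3 -m jog '[[[0,0.002,0.06,0,0,0],[0,0.002,0.1,0,0,0],[0,0.002,0.12,0,0,0],[0,0.002,0.12,0,0,0],[0,0.002,0.12,0,0,0]]]' && python3 -m jog '[[[0,0,0,0,0,0],[0,0,0,0,0,0],[0,0,0,0,0,0],[0,0,0,0,0,0],[0,0,0,0,0,0]]]' -1 20 && python3 -m jog '[[[0,0,-0.02,0,0,0],[0,0,-0.06,0,0,0],[0,0,-0.16,0,0,0],[0,0,-0.28,0,0,0],[0,0,-0.4,0,0,0],[0,0,-0.4,0,0,0],[0,0,-0.4,0,0,0]]]'
python3 - <<'E'
from h import *
st()
p=(.6080,.0387)
for z in(.256,.108):go((*p,z),-12.4)
E
```

```text
time_s: 26.05
tool_pos: [0.5025, -0.372, 0.0575]
eef_rot: [0.001, 0.779, 0.627, 0.0]
force: [0.4, -0.7, 0.1]
grip_width: 0.045
grip_force: 0.0
time_s: 26.68
tool_pos: [0.5021, -0.3719, 0.0569]
eef_rot: [0.001, 0.779, 0.627, 0.0]
force: [0.4, 0.2, 6.4]
grip_width: 0.022
grip_force: 20.6
time_s: 27.55
tool_pos: [0.5016, -0.3715, 0.2558]
eef_rot: [-0.0, 0.779, 0.627, -0.0]
force: [-0.4, -0.3, -0.9]
grip_width: 0.0221
grip_force: 20.2
27.55 tcp [ 0.5016 -0.3715  0.2558] yaw y -12.4 F [-0.4 -0.3 -0.9] w 0.022092215446973894 q [-0.637  0.324  0.263  1.51   0.     1.149]
go [ 8.469e-01  3.190e-02 -3.000e-04] [-0.     -0.      0.0001]
go [0.8469 0.032  0.2957] [-0.     -0.      0.0001]
```

```bash
python3 -m jog '[[[0.1,0.004,-0.01,0,0,0],[0.22,0.008,-0.01,0,0,0],[0.34,0.013,-0.01,0,0,0],[0.46,0.017,-0.01,0,0,0],[0.58,0.022,-0.01,0,0,0],[0.7,0.026,-0.01,0,0,0],[0.8,0.03,-0.01,0,0,0],[0.847,0.032,0,0,0,0],[0.847,0.032,0,0,0,0],[0.847,0.032,0,0,0,0]]]' && python3 -m jog '[[[0,0,0.05,0,0,0],[0,0,0.12,0,0,0],[0,0,0.2,0,0,0],[0,0,0.25,0,0,0],[0,0,0.275,0,0,0],[0,0,0.285,0,0,0],[0,0,0.29,0,0,0],[0,0,0.293,0,0,0],[0,0,0.296,0,0,0],[0,0,0.298,0,0,0],[0,0,0.298,0,0,0]]]'
```

```text
time_s: 28.8
tool_pos: [0.6076, 0.0377, 0.2551]
eef_rot: [-0.0, 0.78, 0.626, -0.001]
force: [-0.2, -0.7, -0.2]
grip_width: 0.0221
grip_force: 20.1
time_s: 30.18
tool_pos: [0.6126, 0.0371, 0.1179]
eef_rot: [0.005, 0.78, 0.626, 0.007]
force: [-7.0, -1.8, 45.1]
grip_width: 0.022
grip_force: 30.6
```

```bash
python3 -m jog '[[[0,0,-0.03,0,0,0],[0,0,-0.1,0,0,0],[0,0,-0.2,0,0,0],[0,0,-0.3,0,0,0],[-0.05,-0.1,-0.3,0,0,0],[-0.1,-0.2,-0.3,0,0,0],[-0.2,-0.3,-0.3,0,0,0],[-0.2,-0.3,-0.3,0,0,0],[-0.2,-0.3,-0.3,0,0,0]]]'
python3 - <<'E'
from h import *
st();snap('top','t4.png');snap('side','s4.png')
a=cv2.imread('pics/t4.png')[130:260,150:320];b=cv2.imread('pics/s4.png')[130:260,200:370]
cv2.imwrite('pics/c4.png',cv2.resize(np.vstack([a,b]),None,fx=2.3,fy=2.3,interpolation=cv2.INTER_CUBIC))
E
```

```text
time_s: 31.3
tool_pos: [0.4401, -0.0278, 0.2577]
eef_rot: [0.001, 0.78, 0.626, 0.001]
force: [-0.6, -0.1, -0.4]
grip_width: 0.022
grip_force: 23.5
31.3 tcp [ 0.4401 -0.0278  0.2577] yaw y -12.5 F [-0.6 -0.1 -0.4] w 0.0220046037201611 q [-0.063 -0.033 -0.149  1.453  0.     1.726]
```

View pics/c4.png

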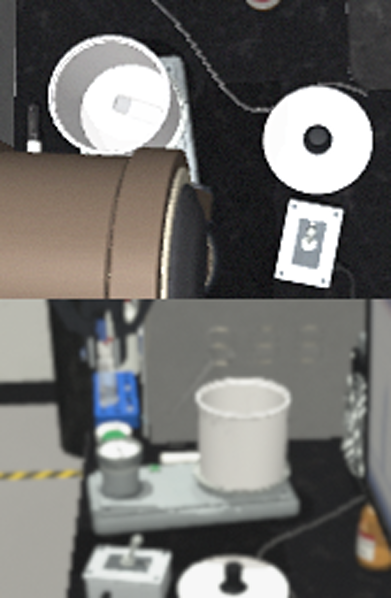

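Vial 1 has tipped over and lies on the tub floor, from about (200,175) to (222,180) in image pixels. The second vial came down on it. I'll work out where it lies.

Run:
```python
from h import *
for p in((199,175),(223,180),(222,186),(221,176)):print(p,np.round(unproj('top',p,.07),4))
a=cv2.imread('pics/t4.png')
cv2.imwrite('pics/c5.png',cv2.resize(a[138:202,165:238],None,fx=8,fy=8,interpolation=cv2.INTER_CUBIC))
```

```text
(199, 175) [0.6236 0.0897 0.07  ]
(223, 180) [0.6088 0.0256 0.07  ]
(222, 186) [0.5926 0.0284 0.07  ]
(221, 176) [0.6197 0.0309 0.07  ]
```

View pics/c5.png

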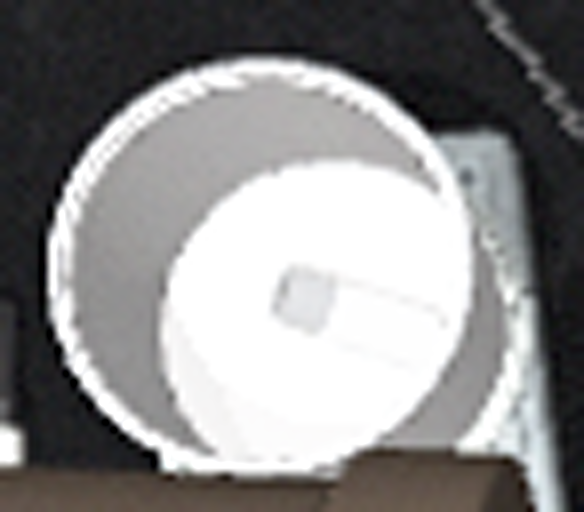

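Run:
```python
from h import *
a=np.radians(-12.4);X=np.array([-np.sin(a),np.cos(a)]);c=np.array([.6149,.0700])
p=c+.036*X;print(p)
for z in(.262,.13):go((*p,z),-12.4)
```

```text
[0.62263047 0.1051602 ]
go [ 0.3362  0.2978 -0.0095] [ 0.0003 -0.0001 -0.0001]
go [0.3362 0.2976 0.2545] [ 0.0003 -0.0001 -0.0001]
```

```bash
python3 -m jog '[[[0.06,0.05,-0.01,0,0,0],[0.12,0.11,-0.01,0,0,0],[0.18,0.16,-0.01,0,0,0],[0.24,0.21,-0.01,0,0,0],[0.3,0.265,-0.01,0,0,0],[0.336,0.298,-0.01,0,0,0],[0.336,0.298,-0.01,0,0,0],[0.336,0.298,-0.01,0,0,0]]]' && python3 -m jog '[[[0,0,0.05,0,0,0],[0,0,0.1,0,0,0],[0,0,0.15,0,0,0],[0,0,0.2,0,0,0],[0,0,0.23,0,0,0],[0,0,0.255,0,0,0],[0,0,0.26,0,0,0],[0,0,0.26,0,0,0]]]'&& python3 -m jog '[[[0,0,0.004,0,0,0],[0,0,0.008,0,0,0],[0,0,0.012,0,0,0],[0,0,0.016,0,0,0],[0,0,0.016,0,0,0]]]'
```

```text
time_s: 32.4
tool_pos: [0.6217, 0.1055, 0.2611]
eef_rot: [-0.0, 0.779, 0.627, -0.001]
force: [-0.9, 0.5, -0.2]
grip_width: 0.022
grip_force: 23.5
time_s: 33.4
tool_pos: [0.6219, 0.1053, 0.1325]
eef_rot: [0.0, 0.779, 0.627, 0.0]
force: [0.1, 0.1, 0.9]
grip_width: 0.022
grip_force: 23.5
time_s: 34.02
tool_pos: [0.6216, 0.1054, 0.1237]
eef_rot: [-0.0, 0.779, 0.627, -0.0]
force: [0.9, 0.5, -0.4]
grip_width: 0.0217
grip_force: 23.5
```

```bash
for i in 1; do python3 -m jog '[[[0,0,0.004,0,0,0],[0,0,0.006,0,0,0],[0,0,0.006,0,0,0]]]' | grep -E 'pos|force'; python3 -m jog '[[[0,0,0.004,0,0,0],[0,0,0.004,0,0,0]]]'| grep -E 'pos|force'; python3 -m jog '[[[0,0,0.004,0,0,0],[0,0,0.004,0,0,0]]]'| grep -E 'pos|force'; python3 -m jog '[[[0,0,0.004,0,0,0],[0,0,0.004,0,0,0]]]'| grep -E 'pos|force'; done
```

```text
tool_pos: [0.6218, 0.1054, 0.1211]
force: [-0.7, 0.6, 1.5]
grip_force: 23.5
tool_pos: [0.6218, 0.1054, 0.1191]
force: [0.0, 0.5, 2.2]
grip_force: 23.5
tool_pos: [0.6218, 0.1054, 0.1171]
force: [-1.2, 1.2, 4.0]
grip_force: 23.5
tool_pos: [0.6219, 0.1055, 0.1154]
force: [-0.6, 1.0, 6.4]
grip_force: 23.5
```

```bash
python3 -m jog '[[[0,0,-0.004,0,0,0],[0,0,-0.009,0,0,0],[0,0,-0.009,0,0,0],[0,0,-0.009,0,0,0]]]' && python3 -m jog '[[[0,0,0,0,0,0],[0,0,0,0,0,0],[0,0,0,0,0,0],[0,0,0,0,0,0],[0,0,0,0,0,0],[0,0,-0.01,0,0,0],[0,0,-0.03,0,0,0],[0,0,-0.06,0,0,0],[0,0,-0.1,0,0,0],[0,0,-0.16,0,0,0],[0,0,-0.22,0,0,0],[0,0,-0.28,0,0,0]]]' -0.1 && python3 -m jog '[[[-0.1,0,0,0,0,0],[-0.2,0,0,0,0,0],[-0.3,0,0,0,0,0],[-0.4,0,0,0,0,0],[-0.5,0,0,0,0,0],[-0.6,0,0,0,0,0],[-0.6,0,0,0,0,0]]]'
python3 - <<'E'
from h import *
st();snap('top','t5.png')
a=cv2.imread('pics/t5.png')
cv2.imwrite('pics/c6.png',cv2.resize(a[138:206,160:240],None,fx=8,fy=8,interpolation=cv2.INTER_CUBIC))
E
```

```text
time_s: 35.65
tool_pos: [0.6217, 0.1053, 0.1193]
eef_rot: [-0.0, 0.779, 0.627, -0.0]
force: [0.3, 0.0, 2.4]
grip_width: 0.022
grip_force: 23.5
time_s: 37.15
tool_pos: [0.6215, 0.1055, 0.2616]
eef_rot: [0.0, 0.779, 0.627, 0.0]
force: [0.8, 0.4, 0.6]
grip_width: 0.0386
grip_force: 0.0
time_s: 38.02
tool_pos: [0.5565, -0.1905, 0.2604]
eef_rot: [0.0, 0.781, 0.625, 0.0]
force: [-0.1, 0.1, 0.0]
grip_width: 0.0384
grip_force: 0.0
38.025 tcp [ 0.5565 -0.1905  0.2604] yaw y -12.6 F [-0.1  0.1  0. ] w 0.03842285156150616 q [-0.33   0.251  0.176  1.495 -0.     1.462]
```

View pics/c6.png

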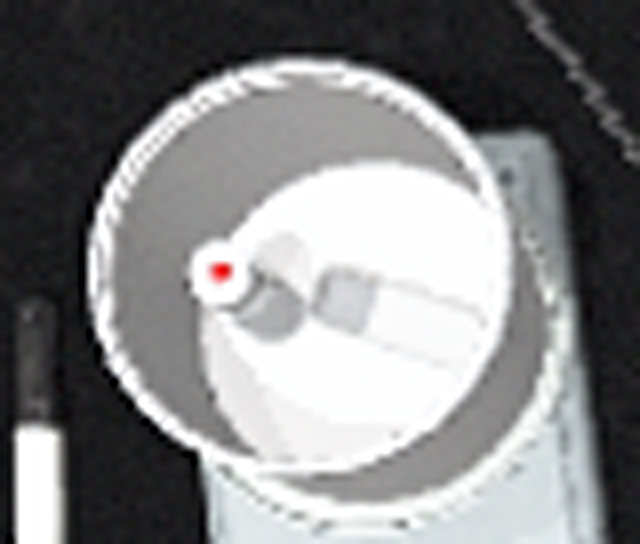

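Vial 2 stands upright (cap at (220,270)) and vial 1 still lies on its side. I'll put the other two on either side of the lying one, with the gripper at yaw 78°.

```bash
python3 v.py 78
```

```text
vial [378.  236.4] [ 0.4499 -0.379 ] 5
vial [357.6 240. ] [ 0.4416 -0.3257] 5
vial [417.9 250.8] [ 0.4106 -0.4807] 20
38.125 tcp [ 0.5573 -0.1879  0.2602] yaw y -12.5 F [-0.2  0.8 -0.2] w 0.03830570798985365 q [-3.260e-01  2.510e-01  1.760e-01  1.495e+00  1.000e-03  1.463e+00]
go [-0.4195 -0.1274  0.1201] [ 1.000e-04 -3.000e-04  4.975e-01]
go [-0.3189 -0.1667  0.1202] [ 1.000e-04 -3.000e-04  4.975e-01]
go [-0.635  -0.1603  0.12  ] [ 1.000e-04 -3.000e-04  4.975e-01]
```

```bash
python3 -m jog '[[[-0.07,-0.02,0,0,0,-0.055],[-0.14,-0.04,0,0,0,-0.11],[-0.21,-0.064,0,0,0,-0.165],[-0.28,-0.085,0,0,0,-0.22],[-0.35,-0.106,0.02,0,0,-0.28],[-0.4195,-0.1275,0.05,0,0,-0.34],[-0.4195,-0.1275,0.12,0,0,-0.4],[-0.4195,-0.1275,0.2,0,0,-0.46],[-0.4195,-0.1275,0.25,0,0,-0.503],[-0.4195,-0.1275,0.28,0,0,-0.503],[-0.4195,-0.1275,0.28,0,0,-0.503],[-0.4195,-0.1275,0.28,0,0,-0.503]]]' 0.05 20
python3 - <<'E'
from h import *
st();go((.4497,-.3798,.056),78)
E
```

```text
time_s: 39.62
tool_pos: [0.451, -0.379, 0.1208]
eef_rot: [0.001, 0.103, 0.995, -0.001]
force: [0.4, -0.2, -0.8]
grip_width: 0.0448
grip_force: 0.0
39.625 tcp [ 0.451  -0.379   0.1208] yaw y 78.1 F [ 0.4 -0.2 -0.8] w 0.044820322820157646 q [-0.699  0.265 -0.111  1.192  0.    -0.492]
go [ 0.0024 -0.002   0.1296] [-0.0003  0.0005  0.0007]
```

```bash
python3 -m jog '[[[0.002,-0.002,0.06,0,0,0],[0.002,-0.002,0.1,0,0,0],[0.002,-0.002,0.13,0,0,0],[0.002,-0.002,0.13,0,0,0],[0.002,-0.002,0.13,0,0,0]]]' && python3 -m jog '[[[0,0,0,0,0,0],[0,0,0,0,0,0],[0,0,0,0,0,0],[0,0,0,0,0,0],[0,0,0,0,0,0]]]' -1 20 && python3 -m jog '[[[0,0,-0.02,0,0,0],[0,0,-0.06,0,0,0],[0,0,-0.16,0,0,0],[0,0,-0.28,0,0,0],[0,0,-0.4,0,0,0],[0,0,-0.4,0,0,0],[0,0,-0.4,0,0,0]]]'
python3 - <<'E'
from h import *
st()
a=np.radians(-12.4);Y=np.array([np.cos(a),np.sin(a)]);c=np.array([.6149,.0700])
for l in(.032,-.030):
  p=c+l*Y;print(p);go((*p,.256),78)
E
```

```text
time_s: 40.25
tool_pos: [0.4495, -0.3801, 0.0555]
eef_rot: [0.001, 0.103, 0.995, -0.0]
force: [-0.5, 1.1, 0.7]
grip_width: 0.0447
grip_force: 0.0
time_s: 40.88
tool_pos: [0.4495, -0.3801, 0.0554]
eef_rot: [0.001, 0.103, 0.995, -0.001]
force: [-1.1, 0.1, 6.0]
grip_width: 0.0219
grip_force: 21.3
time_s: 41.75
tool_pos: [0.4489, -0.3796, 0.2544]
eef_rot: [-0.0, 0.103, 0.995, -0.0]
force: [-0.2, -0.5, -1.1]
grip_width: 0.0217
grip_force: 20.8
41.75 tcp [ 0.4489 -0.3796  0.2544] yaw y 78.2 F [-0.2 -0.5 -1.1] w 0.021713060185311998 q [-0.702  0.25   0.162  1.483 -0.    -0.495]
[0.64615351 0.06312847]
go [-0.2045  0.9476 -0.0033] [-0.     -0.      0.0009]
[0.58559983 0.07644206]
go [-0.0805  0.9488 -0.0033] [-0.     -0.      0.0009]
```

```bash
python3 -m jog '[[[-0.02,0.1,-0.01,0,0,0],[-0.046,0.22,-0.01,0,0,0],[-0.072,0.34,-0.01,0,0,0],[-0.098,0.46,-0.01,0,0,0],[-0.124,0.58,-0.01,0,0,0],[-0.15,0.7,-0.01,0,0,0],[-0.172,0.8,-0.01,0,0,0],[-0.19,0.88,-0.01,0,0,0],[-0.2045,0.9476,-0.005,0,0,0],[-0.2045,0.9476,-0.003,0,0,0],[-0.2045,0.9476,-0.003,0,0,0]]]' && python3 -m jog '[[[0,0,0.05,0,0,0],[0,0,0.1,0,0,0],[0,0,0.15,0,0,0],[0,0,0.2,0,0,0],[0,0,0.24,0,0,0],[0,0,0.27,0,0,0],[0,0,0.284,0,0,0],[0,0,0.29,0,0,0],[0,0,0.292,0,0,0],[0,0,0.292,0,0,0],[0,0,0.292,0,0,0]]]'
```

```text
time_s: 43.12
tool_pos: [0.6455, 0.0627, 0.2543]
eef_rot: [-0.002, 0.103, 0.995, -0.0]
force: [-0.9, -0.1, -0.1]
grip_width: 0.0221
grip_force: 20.8
time_s: 44.5
tool_pos: [0.6478, 0.0616, 0.1139]
eef_rot: [0.003, 0.104, 0.995, -0.001]
force: [-3.1, -2.7, 14.1]
grip_width: 0.022
grip_force: 20.3
```

The closing linkage is fouling the rim because I grip too low on the vial. I'll lift out, put the vial back in its pocket and regrip it 12 mm higher.

```bash
python3 -m jog '[[[0,0,-0.03,0,0,0],[0,0,-0.08,0,0,0],[0,0,-0.16,0,0,0],[0,0,-0.24,0,0,0],[0,0,-0.295,0,0,0],[0,0,-0.295,0,0,0]]]'
python3 v.py 78
python3 - <<'E'
from h import *
go((.4495,-.3801,.256),78)
E
```

```text
time_s: 45.25
tool_pos: [0.6473, 0.0631, 0.2605]
eef_rot: [0.003, 0.103, 0.995, 0.001]
force: [0.3, 0.3, -1.7]
grip_width: 0.022
grip_force: 20.8
vial [346.2 226.7] [ 0.4767 -0.2972] 6
vial [417.9 250.8] [ 0.4107 -0.4806] 18
45.3 tcp [0.6468 0.063  0.2584] yaw y 78.2 F [ 0.3 -0.1 -0.7] w 0.021916599187255484 q [0.097 0.376 0.342 1.534 0.    0.304]
go [ 0.1852 -0.775   0.1158] [0.0003 0.0007 0.0009]
go [ 0.2393 -1.1612  0.1153] [0.0003 0.0007 0.0009]
go [ 0.2043 -0.9484  0.0036] [0.0003 0.0007 0.0009]
```

The rack got knocked: the last vial is now at (.4767,-.2972). Instead of the pocket, I'll regrip the held vial on the free bench between scale and switch, keeping the pads as guides.

Run:
```python
from h import *
go((.455,-.055,.20),78);go((.455,-.055,.056),78)
im=eyes.get_image('top').astype(int)
g=im.min(2);m=((g>110)&(im.max(2)-g<40)).astype(np.uint8);m[:,:318]=0;m[:,420:]=0;m[:150]=0;m[258:]=0
m=cv2.morphologyEx(m,cv2.MORPH_CLOSE,np.ones((5,5)));nl,l,s,ce=cv2.connectedComponentsWithStats(m);k=1+np.argmax(s[1:,4]);print(s[k])
c=np.argwhere(l==k)[:,::-1].astype(np.float32);bx=cv2.boxPoints(cv2.minAreaRect(c));W=[unproj('top',p,.028)[:2] for p in bx];print(np.round(W,3),np.mean(W,0))
```

```text
go [ 0.3272 -0.3099  0.1158] [0.0003 0.0007 0.0009]
go [ 0.3279 -0.3101  0.4038] [0.0003 0.0007 0.0009]
[ 329  181   49   62 2159]
[[ 0.588 -0.26 ]
 [ 0.608 -0.366]
 [ 0.452 -0.391]
 [ 0.433 -0.287]] [ 0.52040725 -0.32601944]
```

```bash
python3 -m jog '[[[0.06,-0.06,0,0,0,0],[0.13,-0.12,0,0,0,0],[0.2,-0.18,0,0,0,0],[0.27,-0.25,0,0,0,0],[0.3279,-0.31,0.1,0,0,0],[0.3279,-0.31,0.2,0,0,0],[0.3279,-0.31,0.3,0,0,0],[0.3279,-0.31,0.36,0,0,0],[0.3279,-0.31,0.39,0,0,0],[0.3279,-0.31,0.404,0,0,0],[0.3279,-0.31,0.404,0,0,0]]]'; python3 -m jog '[[[0,0,0.004,0,0,0],[0,0,0.008,0,0,0],[0,0,0.012,0,0,0],[0,0,0.012,0,0,0]]]'; python3 v.py |grep vial
```

```text
time_s: 46.72
tool_pos: [0.4542, -0.055, 0.0557]
eef_rot: [0.0, 0.103, 0.995, 0.0]
force: [0.2, -0.9, -0.4]
grip_width: 0.0222
grip_force: 20.8
time_s: 47.22
tool_pos: [0.454, -0.055, 0.0495]
eef_rot: [0.0, 0.103, 0.995, -0.0]
force: [-0.1, 0.6, -0.6]
grip_width: 0.022
grip_force: 20.9
vial [346.2 226.7] [ 0.4767 -0.2972] 6
vial [417.9 250.8] [ 0.4106 -0.4806] 18
```

```bash
python3 -m jog '[[[0,0,0.002,0,0,0],[0,0,0.002,0,0,0]]]'|grep -E 'pos|^force'; python3 -m jog '[[[0,0,0.002,0,0,0],[0,0,0.002,0,0,0]]]'|grep -E 'pos|^force';python3 -m jog '[[[0,0,0.002,0,0,0],[0,0,0.002,0,0,0]]]'|grep -E 'pos|^force'
```

```text
tool_pos: [0.4544, -0.0551, 0.0494]
force: [-2.5, -0.0, 6.9]
tool_pos: [0.4548, -0.0552, 0.0493]
force: [-4.4, 0.1, 14.2]
tool_pos: [0.4554, -0.0554, 0.0491]
force: [-4.7, -0.6, 18.7]
```

```bash
python3 -m jog '[[[0,0,-0.003,0,0,0],[0,0,-0.0055,0,0,0],[0,0,-0.0055,0,0,0]]]'|grep -E 'pos|^force'; python3 -m jog '[[[0,0,0,0,0,0],[0,0,0,0,0,0],[0,0,0,0,0,0],[0,0,-0.006,0,0,0],[0,0,-0.012,0,0,0],[0,0,-0.018,0,0,0],[0,0,-0.024,0,0,0],[0,0,-0.026,0,0,0],[0,0,-0.026,0,0,0]]]' -0.36; python3 -m jog '[[[0,0,0,0,0,0],[0,0,0,0,0,0],[0,0,0,0,0,0],[0,0,0,0,0,0]]]' -1 22; python3 -m jog '[[[0,0,-0.05,0,0,0],[0,0,-0.15,0,0,0],[0,0,-0.25,0,0,0],[0,0,-0.35,0,0,0],[0,0,-0.4,0,0,0],[0,0,-0.4,0,0,0]]]'
python3 - <<'E'
from h import *
from scipy.spatial.transform import Rotation
a=np.radians(-12.4);Y=np.array([np.cos(a),np.sin(a)]);c=np.array([.6147,.0708])
p=c+.030*Y;print(p);go((*p,.265),78)
E
```

```text
tool_pos: [0.454, -0.055, 0.0492]
force: [-0.3, 0.2, 2.9]
time_s: 49.52
tool_pos: [0.454, -0.055, 0.0623]
eef_rot: [0.0, 0.103, 0.995, -0.0]
force: [0.3, -0.6, -0.9]
grip_width: 0.0274
grip_force: 0.0
time_s: 50.02
tool_pos: [0.4541, -0.055, 0.0623]
eef_rot: [0.0, 0.103, 0.995, -0.0]
force: [-0.6, -0.5, 3.6]
grip_width: 0.0215
grip_force: 21.5
time_s: 50.78
tool_pos: [0.4549, -0.0551, 0.2637]
eef_rot: [0.002, 0.103, 0.995, 0.0]
force: [0.7, -0.4, -1.1]
grip_width: 0.0214
grip_force: 21.6
[0.64400017 0.06435794]
go [-0.3212  0.3114 -0.0016] [0.0001 0.001  0.0009]
```

```bash
python3 -m jog '[[[-0.06,0.06,0,0,0,0],[-0.12,0.12,0,0,0,0],[-0.18,0.18,0,0,0,0],[-0.24,0.24,0,0,0,0],[-0.3,0.29,0,0,0,0],[-0.321,0.311,0,0,0,0],[-0.321,0.311,0,0,0,0],[-0.321,0.311,0,0,0,0]]]' && python3 -m jog '[[[0,0,0.05,0,0,0],[0,0,0.1,0,0,0],[0,0,0.15,0,0,0],[0,0,0.2,0,0,0],[0,0,0.24,0,0,0],[0,0,0.265,0,0,0],[0,0,0.275,0,0,0],[0,0,0.278,0,0,0],[0,0,0.278,0,0,0]]]'; python3 -m jog '[[[0,0,0.003,0,0,0],[0,0,0.006,0,0,0],[0,0,0.006,0,0,0]]]'|grep -E 'pos|^force'; python3 -m jog '[[[0,0,0.003,0,0,0],[0,0,0.003,0,0,0],[0,0,0.003,0,0,0]]]'|grep -E 'pos|^force'
```

```text
time_s: 51.78
tool_pos: [0.6422, 0.0639, 0.2611]
eef_rot: [-0.001, 0.103, 0.995, -0.0]
force: [-0.9, -0.2, -0.1]
grip_width: 0.0214
grip_force: 21.7
time_s: 52.9
tool_pos: [0.6433, 0.0643, 0.1239]
eef_rot: [0.001, 0.103, 0.995, 0.0]
force: [1.4, 1.5, -0.3]
grip_width: 0.0213
grip_force: 21.7
tool_pos: [0.6429, 0.0643, 0.1201]
force: [0.1, 0.0, -0.1]
tool_pos: [0.6429, 0.0644, 0.1187]
force: [-0.4, 0.4, 0.3]
```

```bash
python3 -m jog '[[[0,0,0.003,0,0,0],[0,0,0.003,0,0,0],[0,0,0.003,0,0,0]]]'|grep -E 'pos|^force'; python3 -c "
from h import *
r=[]
st()
"; python3 -m jog '[[[0,0,0.002,0,0,0],[0,0,0.002,0,0,0]]]'|grep -E 'pos|^force'
```

```text
tool_pos: [0.643, 0.0643, 0.1173]
force: [-0.3, 0.9, 1.5]
54.025 tcp [0.643  0.0643 0.1173] yaw y 78.2 F [-0.3  0.9  1.5] w 0.021329968028556322 q [0.1   0.375 0.031 1.227 0.    0.306]
tool_pos: [0.643, 0.0643, 0.1163]
force: [-0.4, 0.8, 2.1]
```

```bash
python3 -m jog '[[[0,0,-0.002,0,0,0],[0,0,-0.002,0,0,0],[0,0,-0.002,0,0,0]]]'|grep -E 'pos|^force'; python3 -m jog '[[[0,0,0,0,0,0],[0,0,0,0,0,0],[0,0,0,0,0,0],[0,0,0,0,0,0],[0,0,-0.01,0,0,0],[0,0,-0.03,0,0,0],[0,0,-0.06,0,0,0],[0,0,-0.1,0,0,0],[0,0,-0.16,0,0,0],[0,0,-0.22,0,0,0],[0,0,-0.26,0,0,0],[0,0,-0.26,0,0,0]]]' -0.22; python3 -m jog '[[[0,-0.1,0,0,0,0],[0,-0.2,0,0,0,0],[0,-0.3,0,0,0,0],[0,-0.4,0,0,0,0],[0,-0.5,0,0,0,0],[0,-0.5,0,0,0,0]]]' 0.05; python3 v.py 78
python3 - <<'E'
from h import *
im=eyes.get_image('top').astype(int);r=im[...,0]-im[...,1:].max(2)
m=r>50;m[:140]=0;m[205:]=0;m[:,:160]=0;m[:,240:]=0
nl,l,s,ce=cv2.connectedComponentsWithStats(m.astype(np.uint8))
for k in range(1,nl):print('in tub',ce[k],s[k,4],unproj('top',ce[k],.134))
cv2.imwrite('pics/t6.png',im.astype(np.uint8)[:,:,::-1])
E
```

```text
tool_pos: [0.643, 0.0643, 0.1172]
force: [-0.3, 0.7, 1.6]
time_s: 56.15
tool_pos: [0.644, 0.0643, 0.2501]
eef_rot: [0.002, 0.103, 0.995, 0.0]
force: [0.3, -1.3, -0.1]
grip_width: 0.0332
grip_force: 0.0
time_s: 56.9
tool_pos: [0.5905, -0.1835, 0.2463]
eef_rot: [-0.001, 0.105, 0.994, -0.0]
force: [0.1, 0.0, 0.5]
grip_width: 0.045
grip_force: 0.0
vial [346.1 226.7] [ 0.4768 -0.2971] 5
vial [417.9 250.8] [ 0.4106 -0.4807] 20
56.95 tcp [ 0.591  -0.1818  0.2464] yaw y 78.0 F [ 0.1  0.2 -0.1] w 0.044862794589422626 q [-0.299  0.31   0.224  1.486  0.    -0.089]
go [ 0.1752 -0.2731  0.0929] [ 0.0001 -0.0003 -0.0001]
go [ 0.2283 -0.6597  0.0929] [ 0.0001 -0.0003 -0.0001]
in tub [203.5 162.5] 4 [0.64340719 0.06470046 0.134     ]
in tub [187.71428571 172.        ] 7 [0.61988767 0.1040781  0.134     ]
```

Two vials stand upright in the tub and one lies flat. I'll check the last one by triangulating its dot.

Run:
```python
from h import *
from scipy.optimize import least_squares
im=eyes.get_image('side').astype(int);r=im[...,0]-im[...,1:].max(2)
m=r>50;m[:180]=0;m[335:]=0;m[:,:200]=0;m[:,345:]=0
nl,l,s,ce=cv2.connectedComponentsWithStats(m.astype(np.uint8))
for k in range(1,nl):print('side',ce[k],s[k,4])
print('expected',proj('side',(.4767,-.2972,.083)))
o=ce[1]
f=lambda X:np.r_[proj('top',X)-(346.2,226.7),proj('side',X)-o]
q=least_squares(f,[.47,-.3,.083]);print(q.x,q.fun)
t=eyes.get_image('top')[:,:,::-1];sd=im.astype(np.uint8)[:,:,::-1]
a=cv2.resize(t[170:265,310:430],(720,570),interpolation=cv2.INTER_CUBIC);cv2.imwrite('pics/c7.png',a)
```

```text
expected [261.0542024  270.04070238]Traceback (most recent call last):
  File "<stdin>", line 8, in <module>
IndexError: index 1 is out of bounds for axis 0 with size 1
```

Run:
```python
from h import *
from scipy.optimize import least_squares
im=eyes.get_image('side').astype(int);r=im[...,0]-im[...,1:].max(2)
R=r[240:310,225:320];i=np.argsort(R.ravel())[::-1][:5];print([(225+k%95,240+k//95,R.ravel()[k]) for k in i])
W=im.min(2)[240:330,225:320];m=(W>200).astype(np.uint8);nl,l,s,ce=cv2.connectedComponentsWithStats(m)
for k in range(1,nl):
  if s[k,4]>8:print('white',ce[k]+(225,240),s[k])
t=eyes.get_image('top').astype(int)
g=t.min(2);y0,x0=170,310
m=((g>90)&(t.max(2)-g<45)).astype(np.uint8);m[:,:318]=0;m[:,405:]=0;m[:170]=0;m[255:]=0
m=cv2.morphologyEx(m,cv2.MORPH_OPEN,np.ones((5,5)));nl,l,s,ce=cv2.connectedComponentsWithStats(m);k=1+np.argmax(s[1:,4]);print(s[k])
c=np.argwhere(l==k)[:,::-1].astype(np.float32);bx=cv2.boxPoints(cv2.minAreaRect(c));print(bx.round(1).tolist());W=np.array([unproj('top',p,.028)[:2] for p in bx]);print(W.round(3),W.mean(0))
```

```text
[(np.int64(261), np.int64(269), np.int64(45)), (np.int64(261), np.int64(268), np.int64(33)), (np.int64(262), np.int64(269), np.int64(32)), (np.int64(261), np.int64(270), np.int64(30)), (np.int64(262), np.int64(268), np.int64(23))]
white [299.97761194 256.78855721] [ 54   2  41  29 804]
white [260.275 272.275] [32 29  8  8 40]
white [257.74418605 287.69767442] [30 44  7 10 43]
[ 338  182   39   61 1591]
[[328.3999938964844, 188.10000610351562], [366.1000061035156, 180.60000610351562], [377.20001220703125, 236.0], [339.5, 243.5]]
[[ 0.587 -0.261]
 [ 0.606 -0.367]
 [ 0.452 -0.391]
 [ 0.433 -0.286]] [ 0.51968437 -0.3265205 ]
```

Run:
```python
from h import *
t=cv2.imread('pics/t6.png');sd=eyes.get_image('side')[:,:,::-1]
a=cv2.resize(t[170:262,318:408],(400,409),interpolation=cv2.INTER_CUBIC);b=cv2.resize(sd[250:342,225:315],(400,409),interpolation=cv2.INTER_CUBIC)
cv2.imwrite('pics/c8.png',np.hstack([a,b]))
```

```text
(no output)
```

View pics/c8.png

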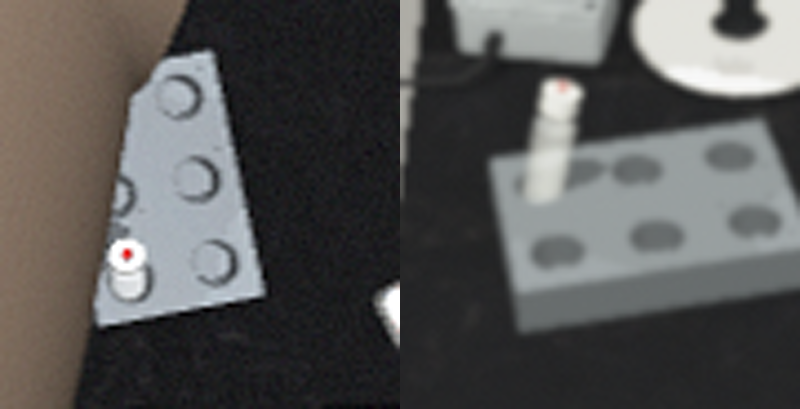

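The last vial leans about 12° towards (+x,+y) in its pocket. I'll close along the lean direction (yaw 41°) so the pads straighten it.

Run:
```python
from h import *
st();go((.4650,-.3073,.16),41);go((.4650,-.3073,.067),41)
```

```text
57.2 tcp [ 0.5919 -0.1792  0.247 ] yaw y 78.3 F [-0.9  0.3  0.4] w 0.04491089322414899 q [-0.294  0.31   0.225  1.486  0.    -0.089]
go [ 0.1964 -0.3025  0.174 ] [ 0.00e+00 -1.00e-04  2.07e-01]
go [ 0.1963 -0.3026  0.36  ] [ 0.00e+00 -1.00e-04  2.07e-01]
```

```bash
python3 -m jog '[[[0.04,-0.06,0,0,0,0.05],[0.08,-0.12,0,0,0,0.1],[0.12,-0.18,0.03,0,0,0.15],[0.16,-0.24,0.06,0,0,0.2],[0.1965,-0.3026,0.1,0,0,0.207],[0.1965,-0.3026,0.174,0,0,0.207],[0.1965,-0.3026,0.24,0,0,0.207],[0.1965,-0.3026,0.3,0,0,0.207],[0.1965,-0.3026,0.34,0,0,0.207],[0.1965,-0.3026,0.36,0,0,0.207],[0.1965,-0.3026,0.36,0,0,0.207],[0.1965,-0.3026,0.36,0,0,0.207]]]' 0.6 20; python3 -m jog '[[[0,0,0,0,0,0],[0,0,0,0,0,0],[0,0,0,0,0,0],[0,0,0,0,0,0],[0,0,0,0,0,0],[0,0,0,0,0,0],[0,0,0,0,0,0]]]' -1 20; python3 -m jog '[[[0,0,-0.02,0,0,0],[0,0,-0.06,0,0,0],[0,0,-0.16,0,0,0],[0,0,-0.28,0,0,0],[0,0,-0.39,0,0,0],[0,0,-0.39,0,0,0]]]'; python3 v.py
```

```text
time_s: 58.7
tool_pos: [0.4652, -0.3085, 0.0682]
eef_rot: [0.001, 0.415, 0.91, -0.0]
force: [0.2, -0.1, -0.7]
grip_width: 0.0683
grip_force: 0.0
time_s: 59.58
tool_pos: [0.4646, -0.3086, 0.0675]
eef_rot: [0.0, 0.416, 0.91, -0.0]
force: [-0.8, -0.9, 5.3]
grip_width: 0.0215
grip_force: 19.8
time_s: 60.32
tool_pos: [0.466, -0.309, 0.2674]
eef_rot: [0.004, 0.415, 0.91, -0.0]
force: [1.0, 0.7, -1.2]
grip_width: 0.0218
grip_force: 19.5
60.375 tcp [ 0.4654 -0.3086  0.2645] yaw y 40.9 F [ 0.3  0.1 -0.6] w 0.02188143794202903 q [-5.860e-01  1.900e-01  1.090e-01  1.486e+00  1.000e-03  2.710e-01]
```

Run:
```python
from h import *
go((.5854,.0772,.265),78)
```

```text
go [ 0.4258  0.6867 -0.0015] [ 1.00e-04  1.30e-03 -2.06e-01]
```

```bash
python3 -m jog '[[[0.05,0.08,0,0,0,-0.03],[0.1,0.16,0,0,0,-0.06],[0.16,0.26,0,0,0,-0.09],[0.22,0.36,0,0,0,-0.12],[0.28,0.46,0,0,0,-0.15],[0.34,0.55,0,0,0,-0.18],[0.39,0.63,0,0,0,-0.206],[0.4258,0.6867,0,0,0,-0.206],[0.4258,0.6867,0,0,0,-0.206],[0.4258,0.6867,0,0,0,-0.206],[0.4258,0.6867,0,0,0,-0.206]]]' && python3 -m jog '[[[0,0,0.05,0,0,0],[0,0,0.1,0,0,0],[0,0,0.15,0,0,0],[0,0,0.2,0,0,0],[0,0,0.24,0,0,0],[0,0,0.265,0,0,0],[0,0,0.278,0,0,0],[0,0,0.284,0,0,0],[0,0,0.284,0,0,0]]]'; python3 -m jog '[[[0,0,0.003,0,0,0],[0,0,0.004,0,0,0],[0,0,0.004,0,0,0]]]'|grep -E 'pos|^force'; python3 -m jog '[[[0,0,0.003,0,0,0],[0,0,0.003,0,0,0],[0,0,0.003,0,0,0]]]'|grep -E 'pos|^force'
```

```text
time_s: 61.75
tool_pos: [0.5842, 0.0764, 0.2618]
eef_rot: [-0.0, 0.105, 0.994, -0.0]
force: [0.1, 0.1, 0.4]
grip_width: 0.0216
grip_force: 19.6
time_s: 62.88
tool_pos: [0.5849, 0.0773, 0.1208]
eef_rot: [0.0, 0.105, 0.994, 0.0]
force: [-0.8, -0.5, 0.6]
grip_width: 0.0216
grip_force: 19.7
tool_pos: [0.5849, 0.0775, 0.1186]
force: [0.1, -1.0, 2.9]
tool_pos: [0.5848, 0.0774, 0.1167]
force: [1.0, -0.7, 0.2]
```

```bash
python3 -m jog '[[[0,0,0.002,0,0,0],[0,0,0.002,0,0,0],[0,0,0.002,0,0,0]]]'|grep -E 'pos|^force'; python3 -m jog '[[[0,0,0.002,0,0,0],[0,0,0.002,0,0,0],[0,0,0.002,0,0,0]]]'|grep -E 'pos|^force'
```

```text
tool_pos: [0.5847, 0.0774, 0.1158]
force: [2.3, -0.7, 1.5]
tool_pos: [0.5847, 0.0774, 0.1148]
force: [2.2, -1.0, 3.0]
```

```bash
python3 -m jog '[[[0,0,-0.003,0,0,0],[0,0,-0.003,0,0,0],[0,0,-0.003,0,0,0]]]'|grep -E 'pos|^force'; python3 -m jog '[[[0,0,0,0,0,0],[0,0,0,0,0,0],[0,0,0,0,0,0],[0,0,0,0,0,0],[0,0,-0.01,0,0,0],[0,0,-0.03,0,0,0],[0,0,-0.06,0,0,0],[0,0,-0.1,0,0,0],[0,0,-0.16,0,0,0],[0,0,-0.22,0,0,0],[0,0,-0.28,0,0,0],[0,0,-0.28,0,0,0]]]' -0.22; python3 -m jog '[[[0,-0.1,0,0,0,0],[0,-0.2,0,0,0,0],[0,-0.3,0,0,0,0],[0,-0.4,0,0,0,0],[0,-0.45,0,0,0,0],[0,-0.45,0,0,0,0]]]' 0.3
cat > tub.py <<'E'
from h import *
im=eyes.get_image('top').astype(int);r=im[...,0]-im[...,1:].max(2)
m=r>50;m[:140]=0;m[205:]=0;m[:,:160]=0;m[:,240:]=0
nl,l,s,ce=cv2.connectedComponentsWithStats(m.astype(np.uint8))
for k in range(1,nl):print('in tub',ce[k],s[k,4],unproj('top',ce[k],.133))
st();go((.5845,-.1503,.12),-12.4);go((.5845,-.1503,.0235),-12.4)
print('tub-knob',)
E
python3 tub.py
```

```text
tool_pos: [0.5845, 0.0774, 0.1161]
force: [1.7, -0.4, 1.3]
time_s: 66.25
tool_pos: [0.5856, 0.0776, 0.26]
eef_rot: [0.003, 0.105, 0.995, 0.001]
force: [0.3, 0.5, -0.7]
grip_width: 0.0333
grip_force: 0.0
time_s: 67.0
tool_pos: [0.537, -0.1442, 0.2559]
eef_rot: [-0.0, 0.106, 0.994, 0.0]
force: [0.1, -0.2, 0.5]
grip_width: 0.0552
grip_force: 0.0
in tub [203. 163.] 5 [0.64236733 0.06615599 0.133     ]
in tub [187.2 172.4] 5 [0.61908633 0.10560095 0.133     ]
in tub [199.28571429 186.        ] 7 [0.58399379 0.0752769  0.133     ]
67.05 tcp [ 0.5373 -0.1431  0.2559] yaw y 77.9 F [ 0.5 -0.  -0.6] w 0.05570777186560229 q [-0.26   0.188  0.088  1.471  0.    -0.049]
go [-0.0954  0.0056  0.2718] [ 3.000e-04 -1.000e-04 -4.984e-01]
go [-0.0955  0.0055  0.4648] [ 3.000e-04 -1.000e-04 -4.984e-01]
tub-knob
```

```bash
python3 -m jog '[[[-0.05,0.003,0.05,0,0,0],[-0.0955,0.0055,0.13,0,0,0],[-0.0955,0.0055,0.22,0,0,0],[-0.0955,0.0055,0.31,0,0,0],[-0.0955,0.0055,0.4,0,0,0],[-0.0955,0.0055,0.45,0,0,0],[-0.0955,0.0055,0.4648,0,0,0],[-0.0955,0.0055,0.4648,0,0,0],[-0.0955,0.0055,0.4648,0,0,0]]]'; python3 -m jog '[[[0,0,0,0,0,0],[0,0,0,0,0,0],[0,0,0,0,0,0],[0,0,0,0,0,0],[0,0,0,0,0,0]]]' -1 30; python3 -m jog '[[[0,0,-0.02,0,0,0],[0,0,-0.1,0,0,0],[0,0,-0.2,0,0,0],[0,0,-0.3,0,0,0],[0,0,-0.4,0,0,0],[0,0,-0.5,0,0,0],[0,0,-0.5,0,0,0],[0,0,-0.5,0,0,0]]]'
python3 - <<'E'
from h import *
st()
im=eyes.get_image('top');cv2.imwrite('pics/t7.png',im[:,:,::-1])
# rim: fit of outer circle at z .168 by comparing with t5 (before): template shift
a=cv2.cvtColor(cv2.imread('pics/t5.png'),cv2.COLOR_BGR2GRAY)[138:180,165:232].astype(np.float32);b=cv2.cvtColor(im[:,:,::-1].copy(),cv2.COLOR_BGR2GRAY)[138:180,165:232].astype(np.float32)
print('shift px',cv2.phaseCorrelate(a,b,cv2.createHanningWindow(a.shape[::-1],cv2.CV_32F)))
go((.6148,.0704,.27))
E
```

```text
time_s: 68.18
tool_pos: [0.5861, -0.1499, 0.0253]
eef_rot: [0.001, 0.104, 0.995, -0.0]
force: [0.4, -0.5, -0.1]
grip_width: 0.0552
grip_force: 0.0
time_s: 68.8
tool_pos: [0.5856, -0.1501, 0.0248]
eef_rot: [0.001, 0.105, 0.994, -0.0]
force: [-1.5, 0.7, 5.0]
grip_width: 0.0221
grip_force: 29.4
time_s: 69.8
tool_pos: [0.5848, -0.1499, 0.2732]
eef_rot: [-0.0, 0.105, 0.994, 0.0]
force: [-0.0, -0.5, -1.8]
grip_width: 0.0221
grip_force: 29.5
69.8 tcp [ 0.5848 -0.1499  0.2732] yaw y 78.0 F [-0.  -0.5 -1.8] w 0.02211602262920772 q [-0.251  0.287  0.251  1.536 -0.    -0.041]
shift px ((0.5620275465490749, 0.6275803350724978), 1.029071286872581)
go [0.0325 0.4434 0.0047] [ 0.     -0.0007  0.    ]
```

Run:
```python
from h import *
from scipy.optimize import least_squares
for n in('t0','t5','t6','t7'):
    g=cv2.GaussianBlur(cv2.imread(f'pics/{n}.png').min(2) if 0 else cv2.imread(f'pics/{n}.png').astype(np.float32).min(2),(3,3),0)
    P=[]
    for th in np.radians(np.arange(150,311,4)):
        rr=np.arange(20,32,.1);x=197.5+rr*np.cos(th);y=171+rr*np.sin(th)
        v=cv2.remap(g,x.astype(np.float32)[None],y.astype(np.float32)[None],cv2.INTER_LINEAR)[0]
        i=np.where((v[:-1]>=110)&(v[1:]<110))[0]
        if len(i):P.append((x[i[-1]],y[i[-1]]))
    z=.171 if n=='t0' else .167
    W=np.array([unproj('top',p,z)[:2] for p in P])
    R=.0665 if n=='t0' else .0635
    q=least_squares(lambda c:np.hypot(*(W-c).T)-R,[.614,.07],loss='soft_l1',f_scale=.001);print(n,len(P),q.x.round(4),np.abs(q.fun).mean().round(4))
```

```text
t0 41 [0.6179 0.0735] 0.0003
t5 41 [0.617  0.0741] 0.0003
t6 41 [0.6168 0.0722] 0.0002
t7 41 [0.6166 0.0727] 0.0002
```

```bash
python3 - <<'E'
from h import *
go((.6146,.0695,.27));go((.6146,.0695,.2))
E
python3 -m jog '[[[0.005,0.06,0,0,0,0],[0.01,0.14,0,0,0,0],[0.016,0.22,0,0,0,0],[0.022,0.3,0,0,0,0],[0.028,0.38,0,0,0,0],[0.0325,0.43,0,0,0,0],[0.0325,0.4417,0,0,0,0],[0.0325,0.4417,0,0,0,0],[0.0325,0.4417,0,0,0,0],[0.0325,0.4417,0,0,0,0]]]'; python3 -m jog '[[[0,0,0.04,0,0,0],[0,0,0.08,0,0,0],[0,0,0.12,0,0,0],[0,0,0.14,0,0,0],[0,0,0.15,0,0,0],[0,0,0.16,0,0,0],[0,0,0.16,0,0,0],[0,0,0.16,0,0,0]]]'
```

```text
go [0.0325 0.4416 0.0047] [ 0.     -0.0007  0.    ]
go [0.0322 0.4416 0.1447] [ 0.     -0.0007  0.    ]
time_s: 71.1
tool_pos: [0.615, 0.0685, 0.2738]
eef_rot: [0.0, 0.105, 0.994, -0.0]
force: [-0.5, -0.3, -0.0]
grip_width: 0.0216
grip_force: 29.5
time_s: 72.1
tool_pos: [0.6153, 0.0695, 0.1943]
eef_rot: [0.0, 0.105, 0.995, 0.0]
force: [-0.4, -0.1, -1.5]
grip_width: 0.0217
grip_force: 29.5
```

```bash
python3 -m jog '[[[0,0,0.005,0,0,0],[0,0,0.01,0,0,0],[0,0,0.014,0,0,0],[0,0,0.014,0,0,0]]]'|grep -E 'pos|^force'; python3 -m jog '[[[0,0,0.004,0,0,0],[0,0,0.006,0,0,0],[0,0,0.006,0,0,0]]]'|grep -E 'pos|^force'; python3 -m jog '[[[0,0,0.003,0,0,0],[0,0,0.003,0,0,0],[0,0,0.003,0,0,0]]]'|grep -E 'pos|^force'
```

```text
tool_pos: [0.615, 0.0694, 0.1865]
force: [-0.4, 0.8, -1.2]
tool_pos: [0.6151, 0.0695, 0.1838]
force: [1.1, -0.5, 0.4]
tool_pos: [0.6152, 0.0695, 0.1824]
force: [0.5, 0.4, 1.7]
```

```bash
python3 -m jog '[[[0,0,0.002,0,0,0],[0,0,0.002,0,0,0],[0,0,0.002,0,0,0]]]'|grep -E 'pos|^force'; python3 -m jog '[[[0,0,0,0,0,0],[0,0,0,0,0,0],[0,0,0,0,0,0],[0,0,0,0,0,0],[0,0,0,0,0,0],[0,0,-0.02,0,0,0],[0,0,-0.05,0,0,0],[0,0,-0.1,0,0,0],[0,0,-0.15,0,0,0],[0,0,-0.15,0,0,0]]]' 0.3; python3 -m jog '[[[0,-0.1,0,0,0,0],[0,-0.2,0,0,0,0],[0,-0.3,0,0,0,0],[0,-0.4,0,0,0,0],[0,-0.4,0,0,0,0],[0,-0.4,0,0,0,0]]]' -1; python3 knob.py | head -3
python3 - <<'E'
from h import *
st();go((.4583+.045*.977,-.1352-.045*.211,.15),-12.4)
im=eyes.get_image('side');cv2.imwrite('pics/s8.png',im[:,:,::-1])
a=cv2.imread('pics/s0.png')[155:185,280:332].astype(np.float32).mean(2);b=im[155:185,280:332].astype(np.float32).mean(2)
print(cv2.phaseCorrelate(a,b))
E
```

```text
tool_pos: [0.6152, 0.0694, 0.1814]
force: [-1.1, -0.7, 1.0]
time_s: 74.97
tool_pos: [0.6163, 0.0696, 0.2595]
eef_rot: [0.003, 0.105, 0.995, 0.001]
force: [0.2, -0.3, 0.1]
grip_width: 0.0555
grip_force: 0.0
time_s: 75.72
tool_pos: [0.5733, -0.1261, 0.2558]
eef_rot: [-0.0, 0.105, 0.994, 0.0]
force: [0.7, -0.3, 0.0]
grip_width: -0.0001
grip_force: 0.0
top [197.53977273 170.61931818] [191 164  15  15 176]
side [297.45744681 163.14893617] [294 155  10  17  94]
knob [0.60204284 0.06380278 0.20561618] [ 0.   2.9  3.7 -0.7]
75.875 tcp [ 0.5737 -0.125   0.2561] yaw y 78.1 F [-0.1  0.2 -0.9] w -0.00014356699870720946 q [-0.215  0.249  0.164  1.486  0.    -0.006]
go [ 0.1316 -0.068   0.2122] [ 1.000e-04 -0.000e+00 -4.974e-01]
((-0.16098573274734918, 0.312665693694715), 0.6738862127433588)
```

```bash
python3 -m jog '[[[0.06,-0.03,0.05,0,0,0],[0.1316,-0.068,0.12,0,0,0],[0.1316,-0.068,0.2122,0,0,0],[0.1316,-0.068,0.2122,0,0,0],[0.1316,-0.068,0.2122,0,0,0],[0.1316,-0.068,0.2122,0,0,0]]]' -1; python3 knob.py|head -3
python3 - <<'E'
from h import *
from scipy.optimize import least_squares
# lid plate ellipse in side view: compare white-lid outline z via column extents
st();go((.4583+.045*.977,-.1352-.045*.211,.071));go((.4583+.015*.977,-.1352-.015*.211,.071))
for n in('s0',):
    pass
im=eyes.get_image('side')[:,:,::-1]
for nm,a in(('before',cv2.imread('pics/s0.png')),('after',im)):
    g=a.astype(int).min(2)
    print(nm,[ (c,g[155:200,c].tolist()) for c in (290,)] )
E
```

```text
time_s: 76.68
tool_pos: [0.5037, -0.1457, 0.1523]
eef_rot: [0.002, 0.104, 0.995, -0.0]
force: [0.3, -0.3, 0.7]
grip_width: 0.0
grip_force: 0.0
top [197.53977273 170.61931818] [191 164  15  15 176]
side [305.09459459 166.09459459] [301 160   9  13  74]
knob [0.61270043 0.0669335  0.19162885] [-0.  -0.5 -0.6  0.1]
76.825 tcp [ 0.503  -0.1458  0.1514] yaw y 78.0 F [-0.2 -0.5 -0.1] w 1.4820646507565158e-05 q [-0.282  0.133 -0.206  1.229  0.    -0.073]
go [0.0022 0.0019 0.1608] [-0.      0.0006  0.    ]
go [0.0621 0.0021 0.1606] [-0.      0.0006  0.    ]
before [(290, [118, 119, 121, 125, 127, 127, 122, 118, 123, 168, 233, 246, 247, 247, 247, 247, 247, 247, 247, 247, 247, 246, 238, 202, 172, 170, 173, 175, 176, 177, 179, 185, 190, 190, 191, 191, 191, 191, 191, 192, 192, 192, 191, 192, 192])]
after [(290, [118, 119, 121, 126, 128, 126, 123, 118, 116, 137, 206, 244, 247, 247, 247, 247, 247, 247, 247, 247, 247, 247, 246, 237, 198, 174, 174, 174, 175, 176, 176, 177, 179, 182, 186, 190, 191, 191, 191, 191, 191, 191, 192, 193, 192])]
```

The lid is seated: the knob reads 2 mm lower than before, as expected with the heavier load. Last is the fan toggle.

```bash
python3 -m jog '[[[0.002,0.002,0.08,0,0,0],[0.002,0.002,0.16,0,0,0],[0.002,0.002,0.16,0,0,0],[0.002,0.002,0.16,0,0,0]]]'|grep -E 'pos|^force'; python3 -m jog '[[[0.02,0,0,0,0,0],[0.035,0,0,0,0,0],[0.045,0,0,0,0,0],[0.05,0,0,0,0,0],[0.05,0,0,0,0,0],[0.05,0,0,0,0,0]]]'|grep -E 'pos|^force'; python3 -m jog '[[[0.008,0,0,0,0,0],[0.014,0,0,0,0,0],[0.014,0,0,0,0,0],[0.014,0,0,0,0,0]]]'|grep -E 'pos|^force'
cat > tg.py <<'E'
from h import *
st()
for n in('top','side'):
    im=eyes.get_image(n)[:,:,::-1];cv2.imwrite(f'pics/tg_{n}.png',im)
g=cv2.imread('pics/tg_side.png').astype(int).mean(2)
ref=cv2.imread('pics/s0.png').astype(int).mean(2);on=cv2.imread('pics/s4.png').astype(int).mean(2)
for a in(-.42,0,.42):
    X=np.array([.4583,-.1352,.05])+.034*np.array([np.sin(a)*.977,-np.sin(a)*.211,np.cos(a)]);p=proj('side',X);x,y=p.round().astype(int)
    print(a,p.round(1),'off-ref',ref[y-2:y+3,x-2:x+3].mean().round(),'on-ref',on[y-2:y+3,x-2:x+3].mean().round(),'now',g[y-2:y+3,x-2:x+3].mean().round())
s=(slice(225,265),slice(235,278));print('diff to off',np.abs(g-ref)[s].mean(),'diff to on',np.abs(g-on)[s].mean())
E
python3 tg.py
```

```text
tool_pos: [0.502, -0.1448, 0.0717]
force: [0.1, 0.1, 0.8]
tool_pos: [0.4765, -0.1392, 0.0699]
force: [0.6, -0.1, 0.6]
tool_pos: [0.4698, -0.1378, 0.0701]
force: [0.1, 1.3, -0.1]
78.625 tcp [ 0.4698 -0.1378  0.0701] yaw y 78.0 F [ 0.1  1.3 -0.1] w -3.864396307717735e-05 q [-0.285  0.112 -0.414  1.045  0.    -0.075]
-0.42 [249.7 233.6] off-ref 142.0 on-ref 38.0 now 121.0
0 [254.6 233.1] off-ref 50.0 on-ref 53.0 now 76.0
0.42 [259.5 234.4] off-ref 34.0 on-ref 116.0 now 85.0
diff to off 22.66104651162791 diff to on 23.814341085271316
```

```bash
python3 -m jog '[[[-0.03,0,0,0,0,0],[-0.05,0,-0.1,0,0,0],[-0.05,0,-0.25,0,0,0],[-0.05,-0.1,-0.35,0,0,0],[-0.05,-0.2,-0.35,0,0,0],[-0.05,-0.3,-0.35,0,0,0],[-0.05,-0.3,-0.35,0,0,0],[-0.05,-0.3,-0.35,0,0,0]]]'|grep -E 'pos|^force'; python3 tg.py; python3 knob.py|head -3
```

```text
tool_pos: [0.4636, -0.2899, 0.2448]
force: [0.0, -0.9, -0.4]
79.725 tcp [ 0.4636 -0.2899  0.2448] yaw y 77.9 F [ 0.  -0.9 -0.4] w -0.00025010056633201856 q [-0.559  0.169  0.04   1.443  0.    -0.349]
-0.42 [249.7 233.6] off-ref 142.0 on-ref 38.0 now 142.0
0 [254.6 233.1] off-ref 50.0 on-ref 53.0 now 50.0
0.42 [259.5 234.4] off-ref 34.0 on-ref 116.0 now 34.0
diff to off 6.167635658914728 diff to on 16.51085271317829
top [197.53757225 170.54913295] [191 164  15  15 173]
side [305.09459459 166.09459459] [301 160   9  13  74]
knob [0.61280269 0.06693517 0.19164602] [-0.  -0.4 -0.6  0.1]
```

The fan is off and the lid is on, so I'm handing in.

```bash
python3 -c "
from plant import job
print(job.close_job())"
```

```text
the job is handed in; nothing more can be done
None
```

The job is handed in at about 80 s: scale zeroed to within about 1°, all four vials in the tub, lid fully on and fan off, but one vial tipped over on release and lies on its side, and the next vial came down hard (45 N, read at the wrist) on it before I re-placed it.

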